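# Load a stereo viewer, lock its keeper bar with quarter-turn studs, refit the wheel

### The job

Get the stereo viewer ready for showing: stand every framed glass slide that is in the walnut rack upright and fully down in a groove of its own in the viewer's carriage, then lay the keeper bar over them from end cheek to end cheek with its holes over the two fastener slots, and lock it with both wing studs, each pushed in through the bar and turned a quarter turn clockwise (seen from above) to its stop. Also push the brass focusing wheel fully home on the viewer's square shaft, before or after. Leave the glass dome, the ebony handle and the screwdriver where they are.

Things in the scene. Friction and masses are not known exactly. Their poses are not given: they have to be found in the camera images.
- viewer: Fixed walnut viewer base. Origin: on the table under the middle of the slide carriage; x points away from the gear block, y along the row of grooves. Three grooves lie between two end cheeks, each 120 mm long (x), 36 mm thick (y, from 74 to 110 mm either side), flat top 73 mm above the table. Side walls x = +-61 to 67 mm, 46 mm high. Gear block 62 mm square at x = -115 mm, y = 0
- groove1 (a point): Floor centre of the groove at viewer y = -42 mm, 12 mm above the table; axes as the viewer. It runs along viewer x, 122 mm free length; at its two ends (x = +-47 to 61 mm) pairs of brass guides, 11.5 mm apart, 36 mm tall, with mouths flared to about 24 mm at 58 mm above the table; open in the middle for the fingers
- groove2 (a point): Floor centre of the middle groove (viewer y = 0), same as groove1
- groove3 (a point): Floor centre of the groove at viewer y = +42 mm, same as groove1. 28 mm are free between a slide in an outer groove and the cheek, 34 mm between two slides
- slot_left (a point): Centre of the fastener slot in the top of the cheek at viewer y = +92 mm, 73 mm above the table. Slot 20.5 mm long along viewer x, 9 mm wide along y, in a brass lip 4 mm thick over a cavity 23 mm deep from the cheek's top. Stops inside let a stud turn only clockwise seen from above, by about 90 degrees. No spring or detent: friction holds the stud where it is left
- slot_right (a point): The same slot in the cheek at viewer y = -92 mm
- shaft_foot (a point): On the axis of the upright focusing shaft, on the brass boss of the gear block where the wheel's underside sits, 46 mm above the table. The steel shaft is 12 mm square and 20 mm tall, with a 9 mm square tip 3 mm higher. The cheeks begin 55 mm from the shaft's axis (in x) and stand higher, 73 mm
- focus_shaft (a joint): Angle (rad) of the square focusing shaft about the vertical, relative to the viewer, counterclockwise positive from above; at 0 its flats are parallel to the viewer's x and y. It turns stiffly (0.06 N m) between -1.2 and 1.2
- rack: Fixed walnut rack, 146 x 150 mm, walls 52 mm high. Origin: on the table under its centre. Three slots 11 mm wide along rack x at rack y = -42, 0 and +42 mm, floor 10 mm above the table; teeth only at the two ends (x beyond +-48 mm), the middle is open for the fingers
- slide1: Stereo slide: light wood frame with two amber glass panes, 116 x 8 x 58 mm (x, y, z), 70 g, standing on its long edge in a slot of the rack. Origin: centre of its underside; x along its length, y through its thickness, z up. Alike both ways round. One to three slides are present, the others read None
- slide2: Stereo slide: light wood frame with two amber glass panes, 116 x 8 x 58 mm (x, y, z), 70 g, standing on its long edge in a slot of the rack. Origin: centre of its underside; x along its length, y through its thickness, z up. Alike both ways round. One to three slides are present, the others read None
- slide3: Stereo slide: light wood frame with two amber glass panes, 116 x 8 x 58 mm (x, y, z), 70 g, standing on its long edge in a slot of the rack. Origin: centre of its underside; x along its length, y through its thickness, z up. Alike both ways round. One to three slides are present, the others read None
- keeper: Loose walnut keeper bar 40 x 240 x 10 mm (x, y, z), 120 g, lying flat on the table. Origin: centre of its underside; y along its length. Two 25 mm round holes through it at y = +92 and -92 mm, on its centre line. Alike both ways round. Laid on the cheeks its underside is 73 mm above the table, 3 mm over the slides
- stud1: Steel wing stud. Origin: centre of the underside of its flange (34 mm across, 4 mm thick); z up, x along the wing. Wing on the flange: 34 long (x), 8 thick (y), 18 mm tall. Below: 8 mm shank and a cross bar 17.5 (x, parallel to the wing) x 6 x 5 mm, 16 to 21 mm below the origin. 45 g. Fully in: origin 83 mm above the table, flange on the keeper. Locked: wing along viewer y. Fits either slot
- stud2: Steel wing stud. Origin: centre of the underside of its flange (34 mm across, 4 mm thick); z up, x along the wing. Wing on the flange: 34 long (x), 8 thick (y), 18 mm tall. Below: 8 mm shank and a cross bar 17.5 (x, parallel to the wing) x 6 x 5 mm, 16 to 21 mm below the origin. 45 g. Fully in: origin 83 mm above the table, flange on the keeper. Locked: wing along viewer y. Fits either slot
- stud_block: Fixed light wooden block 52 x 124 x 30 mm with two 23 mm holes at y = +32 and -32 mm in which the studs stand, flange on its top face (30 mm above the table). Origin: on the table under its centre
- wheel: Loose brass focusing wheel, knurled rim 50 mm in diameter, 16 mm thick, 110 g, lying flat on the table. Origin: centre of its underside. Square through bore 14.4 mm, sides parallel to its x and y; either face and any quarter turn will do
- dome: Bystander: glass dome cover 106 mm across the foot, 123 mm tall, beyond the viewer and the rack. Origin: centre of its foot
- handle: Bystander: black ebony viewer handle, 132 mm long, lying beyond the viewer, to the right
- screwdriver: Bystander: blued steel screwdriver with a wooden handle lying beyond the viewer, to the left
There are look-alikes about, which are no part of the job. What is shaped like the stud1 but turquoise is not meant.

How it is judged (in metres and radians):
On the way, in this order (a step that is already met when the one before it is completed fails the run):
1. every slide stands upright and fully down in a groove of the carriage (z of slide1 in the frame of viewer between 0.008 and 0.016 m and x of slide1 in the frame of viewer between -0.006 and 0.006 m and y of slide1 in the frame of viewer between -0.055 and 0.055 m and angle between each of slide1, slide2, slide3's own z axis and vertical below 0.14 rad and angle between the x axis of each of slide1, slide2, slide3 and the x axis of viewer, either way round below 0.1 rad and z of slide2 in the frame of viewer between 0.008 and 0.016 m and x of slide2 in the frame of viewer between -0.006 and 0.006 m and y of slide2 in the frame of viewer between -0.055 and 0.055 m and z of slide3 in the frame of viewer between 0.008 and 0.016 m and x of slide3 in the frame of viewer between -0.006 and 0.006 m and y of slide3 in the frame of viewer between -0.055 and 0.055 m), for 0.3 s.
2. the keeper bar lies flat on both cheeks over the slides, its holes over the slots (all of step 1 and z of keeper in the frame of viewer between 0.07 and 0.076 m and x of keeper in the frame of viewer between -0.01 and 0.01 m and y of keeper in the frame of viewer between -0.012 and 0.012 m and angle between the y axis of keeper and the y axis of viewer, either way round below 0.12 rad and angle between keeper's own z axis and vertical below 0.04 rad), for 0.3 s.
3. both studs are fully in through the keeper and turned across their slots (all of step 2 and z of stud1 in the frame of viewer between 0.08 and 0.086 m and angle between each of stud1, stud2's own z axis and vertical below 0.1 rad and angle between the x axis of each of stud1, stud2 and the x axis of viewer, either way round above 1.15 rad and (horizontal distance between stud1 and slot_left below 0.005 m or horizontal distance between stud1 and slot_right below 0.005 m) and z of stud2 in the frame of viewer between 0.08 and 0.086 m and (horizontal distance between stud2 and slot_left below 0.005 m or horizontal distance between stud2 and slot_right below 0.005 m)), for 0.3 s.
At the end, for the whole second after the job is handed in: Slides upright (8 deg) in grooves, within 4 mm of the floor, 6 mm along; keeper flat on both cheeks (3 mm), centred to 10 mm; each stud in a slot (5 mm), flange within 3 mm of the keeper, wing 66 deg or more from the slot; wheel within 3 mm of the boss, 4 mm of the axis; all at rest (all of step 3 and z of wheel in the frame of viewer between 0.043 and 0.049 m and horizontal distance between wheel and shaft_foot below 0.004 m and angle between wheel's own z axis and vertical below 0.08 rad and linear speed of each of slide1, slide2, slide3, keeper, stud1, stud2, wheel below 0.02 m/s); the robot touches nothing.
It fails at once if the dome is moved more than 2 cm (distance of dome from where it was at the start of the episode above 0.02 m).
It fails at once if the handle is moved more than 2 cm (distance of handle from where it was at the start of the episode above 0.02 m).
It fails at once if the screwdriver is moved more than 2 cm (distance of screwdriver from where it was at the start of the episode above 0.02 m).
Of slide1, slide2, slide3 only 1 to 3 are there at a start; the rules pass over those that are not, and their reading is None.
At some moment in a run one of keeper, wheel may be knocked a few centimetres aside while the robot is not near it.
It also fails if it takes over 210 s, if anything falls off the work surface, if the arm or the gripper's body presses on something with over 40 N, if the wrist force passes 120 N, or if a joint passes its speed limit or range.

### The arm

A 6-joint arm with a two-finger parallel gripper is mounted at the origin on the work surface. World frame = base frame: x ahead of the robot, y to its left, z up, the work surface at z = 0. Lengths are in mm, angles in rad, forces in N, time in s.
With the tool pointing down it reaches from about 300 to 775 mm from the base axis. Payload 14.6 kg.
Tool frame: the origin (TCP) lies midway between the tips of the shut fingers; the grasp point (between the pads) lies manip.grasp_offset behind it (manip.grasp_offset is the distance from the TCP to the grasp point, in mm); z points along the fingers, y is the direction in which the jaws open and shut (so a half turn about z gives the same grasp; the last joint's range is limited). The gripper opens to 94 mm and grips with 3 to 60 N. Pads are 16 mm wide; open, the fingers measure 119 mm over their backs; the gripper's body (75 mm by 177 mm) begins 78 mm behind the grasp point.
Start: joints at [-0.067, 0.3, 1.521, -0, 1.321, -0.067], TCP at [549.99, -0.002, 205.446] pointing down, gripper open.
Joint ranges: [-3.03, 3.03], [-0.79, 2.21], [0.23, 2.52], [-1.04, 4.18], [0, 3.07], [-2.55, 2.55]. Speed limits (rad/s): [2.22, 2.22, 2.57, 3.14, 3.14, 3.14].

### API

Orientations are given as [roll, pitch, yaw] about the fixed x, y, z axes, in that order (R = Rz(yaw) Ry(pitch) Rx(roll)).
In Python, from cell import monitor, vision, order, manip gives the robot as it stands.
- The arm moves only by the shell command python3 -m jog 'ROWS' [FORCE]. ROWS is JSON, a list of rows, each a list of 7 numbers: the shift along the tool's x, y, z in cm, then the turn, a rotation vector about the tool's x, y, z in rad, then the opening in per cent of the stroke, from 0 (shut) to 100 (fully open). In form: [[tx, ty, tz, rx, ry, rz, jaw], ...]. A call has 1 to 8 rows; each row shifts and turns the commanded pose from where the row before left it, along the tool's axes as they then stand; what a row does not reach is not made up. A row lasts 1/10 s, in which the tool goes at most 50 mm and 8.59 degrees, less where a joint would pass 70% of its speed; a pose out of reach is approached as far as the arm can. A call is refused whole if a number of a shift passes 5 or a number of a turn 0.15, either way. A call with a gripper value outside its range is refused whole. The fingers move at their own pace and stop on an object; FORCE is the grip in N (left out, the last holds). Time passes only in rows, so rows that do not move let the fingers close. It gives the time, the measured TCP pose, the force and the opening at its end, in the units of the state.
- monitor.read_state(): the state, without advancing time (a new reading comes with each control period).
- vision.camera(name): name is "scene" or "side" or "wrist"; returns a dict with "color" (480x640x3 uint8, blue, green, red), "fx", "fy", "cx", "cy" (pixels), "distortion" ([k1, k2, p1, p2, k3] as OpenCV has them; the pictures are not rectified), "cam_to_world" (4x4, takes a point from camera to world coordinates); the wrist camera has in their place "tool_from_camera" (4x4, takes a point from camera to tool coordinates, whose origin is the TCP and whose axes are the flange's). Camera axes: x right, y down, z forward; pixel columns grow to the right and rows downward; lengths in mm; the calibration is good to about 2 mm. A picture is of the moment at which its call begins: read the wrist's pose just before it. There is no depth.
- order.sign_off(): hands the job in, once; it reports no verdict.
The state is a dict: "clock": time; "joints": joint angles; "qd": joint speeds; "effort": joint torques, N m; "eef_pos": TCP position; "eef_rot": TCP orientation; "wrist_force": force on the tool from outside, world axes, zero at the start; "moment": the same for the moment, N m; "finger_gap": finger opening in mm.
Only numpy, scipy, OpenCV 4.12 (cv2) and the standard library are available. Lean on these libraries where they do the work, as an engineer would, in place of code of your own. Each camera call takes 0.05 s, during which the arm holds its last target.

## Working session

There is one attempt and no reset: what is moved stays moved. The work goes in short steps, Python scripts to look and compute and a shell command to move; the robot and the scene stay as the last step left them, time stands still between calls to the robot, and variables do not carry over. Pictures are saved under pics/ and viewed, and the job is handed in when it is done.

```bash
ls; mkdir -p pics; python3 - <<'E'
from cell import monitor, vision, order, manip
import cv2
print(monitor.read_state()); print(manip.grasp_offset)
for n in ("scene","side","wrist"):
    c=vision.camera(n); cv2.imwrite(f"pics/{n}0.png",c["color"])
    print(n,{k:(v.tolist() if hasattr(v,'tolist') else v) for k,v in c.items() if k!="color"})
E
```

```text
pics
{'clock': 0.0, 'joints': array([-6.66265688e-02,  3.00467502e-01,  1.52156348e+00, -6.47815507e-07,
        1.32069496e+00, -6.65884104e-02]), 'qd': array([ 8.57936277e-05, -5.92196641e-04,  5.47251369e-04, -1.05774394e-03,
       -7.18033407e-04, -2.84893950e-04]), 'effort': array([-1.53750298e-03, -5.31805658e+01, -3.52735734e+01,  7.07558286e-02,
        2.43994006e-02, -4.79655944e-05]), 'eef_pos': array([ 5.49745639e+02, -7.44172144e-04,  2.04895750e+02]), 'eef_rot': array([-3.14046183e+00, -7.47820207e-05,  1.57075829e+00]), 'wrist_force': array([-0.48007559,  0.30427888,  1.17150654]), 'moment': array([-0.01164493, -0.0254729 , -0.01873215]), 'finger_gap': 94.05024614974478}
18.8
scene {'fx': 537.9423496628162, 'fy': 537.9423496628162, 'cx': 321.9257684234175, 'cy': 239.4942264075065, 'distortion': [-0.08795316080863291, 0.0, 0.0, 0.0, 0.0], 'cam_to_world': [[0.41296886156933266, 0.7690380398544847, -0.4878905744435949, 1092.0500015991183], [0.9106978377237286, -0.34323488194954704, 0.22982442032648692, -226.90105479602508], [0.00928265799513076, -0.5392312204146309, -0.8
[... 291 characters left out ...]
46176691803048, 358.373277053876], [-0.45588331771188173, 0.6620552369124649, -0.594855666450936, 514.4745488447574], [0.012016788711858522, -0.6637080922296167, -0.7478951564878444, 718.5357876867263], [0.0, 0.0, 0.0, 1.0]]}
wrist {'fx': 352.2351864932553, 'fy': 352.2351864932553, 'cx': 314.07125513444396, 'cy': 235.3857778066472, 'distortion': [-0.06871477416038514, 0.0, 0.0, 0.0, 0.0], 'tool_from_camera': [[-0.0008262133278027493, -0.9665406816442716, -0.256512042793629, 73.39061644347414], [0.9999996374360073, -0.0007456880811772908, -0.0004111899029133489, -0.12865121868588236], [0.0002061537960574922, -0.2565122895221771, 0.9665409473088556, -179.13046146557073], [0.0, 0.0, 0.0, 1.0]]}
```

View pics/scene0.png

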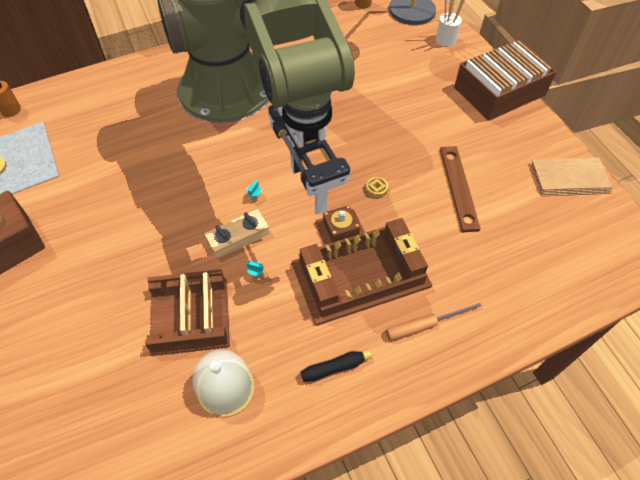

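View pics/side0.png

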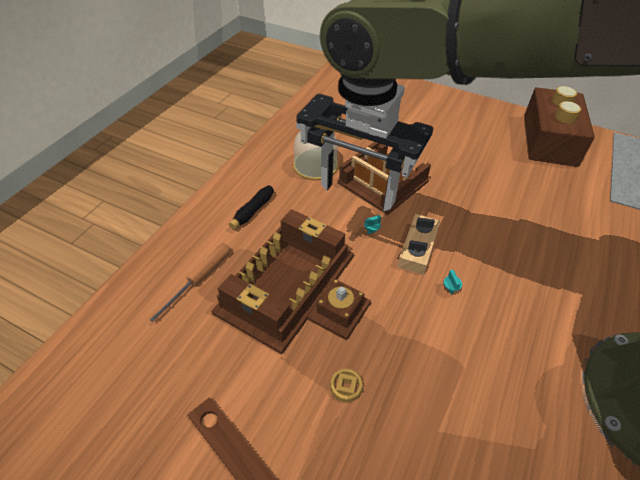

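View pics/wrist0.png

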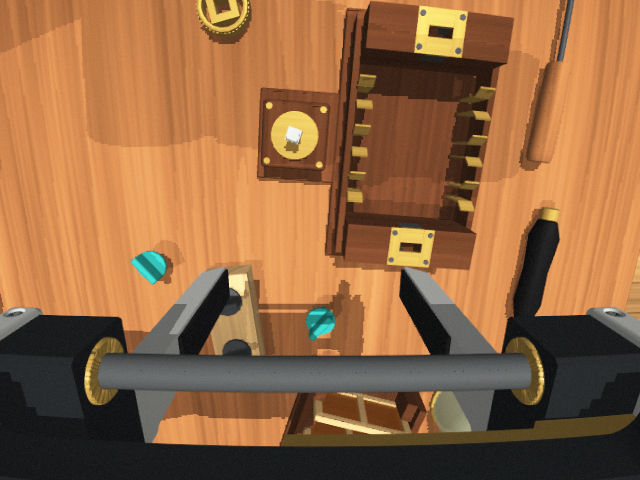

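```bash
cat > h.py <<'E'
from cell import monitor, vision, order, manip
import cv2, numpy as np
from scipy.spatial.transform import Rotation as Ro
def tool():
    s=monitor.read_state(); T=np.eye(4); T[:3,:3]=Ro.from_euler('xyz',s['eef_rot']).as_matrix(); T[:3,3]=s['eef_pos']; return T,s
def shot(n,save=None):
    T,s=tool(); c=vision.camera(n)
    c['T']=np.array(c['cam_to_world']) if n!='wrist' else T@np.array(c['tool_from_camera'])
    c['K']=np.array([[c['fx'],0,c['cx']],[0,c['fy'],c['cy']],[0,0,1]]); c['D']=np.array(c['distortion'])
    if save: cv2.imwrite(f'pics/{save}.png',c['color']); np.save(f'pics/{save}.npy',c,allow_pickle=True)
    return c
def load(n): return np.load(f'pics/{n}.npy',allow_pickle=True).item()
def ray(c,uv):
    p=cv2.undistortPoints(np.array([[uv]],float),c['K'],c['D'])[0,0]
    return c['T'][:3,3],c['T'][:3,:3]@np.array([p[0],p[1],1])
def onz(c,uv,z):
    o,d=ray(c,uv); return (o+d*(z-o[2])/d[2])
def proj(c,P):
    Ti=np.linalg.inv(c['T']); r=cv2.Rodrigues(Ti[:3,:3])[0]
    return cv2.projectPoints(np.array(P,float).reshape(-1,1,3),r,Ti[:3,3],c['K'],c['D'])[0][:,0]
def crop(c,x0,y0,x1,y1,k,name):
    im=cv2.resize(c['color'][y0:y1,x0:x1],None,fx=k,fy=k,interpolation=cv2.INTER_CUBIC); cv2.imwrite(f'pics/{name}.png',im)
def blobs(c,lo,hi,amin=30):
    h=cv2.cvtColor(c['color'],cv2.COLOR_BGR2HSV); m=cv2.inRange(h,np.array(lo),np.array(hi))
    n,l,s,ce=cv2.connectedComponentsWithStats(m)
    return m,[(ce[i].round(1).tolist(),int(s[i,4]),s[i,:4].tolist()) for i in range(1,n) if s[i,4]>=amin]
E
python3 - <<'E'
from h import *
c=shot('scene','s1'); w=shot('wrist','w1')
crop(c,200,170,440,330,3,'s1a'); crop(w,250,0,530,280,2,'w1a')
E
```

```text
(no output)
```

View pics/w1a.png

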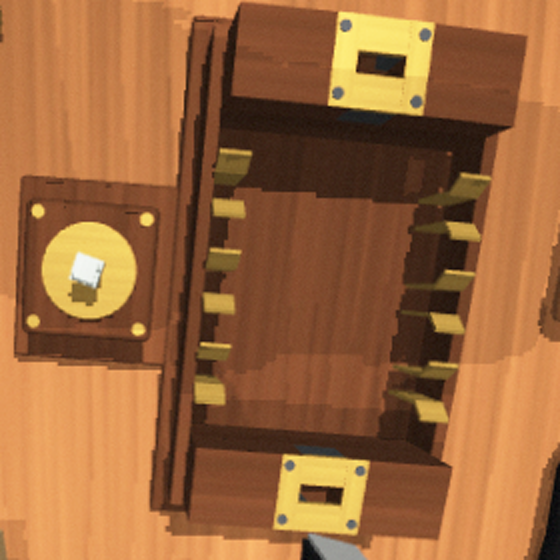

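View pics/s1a.png

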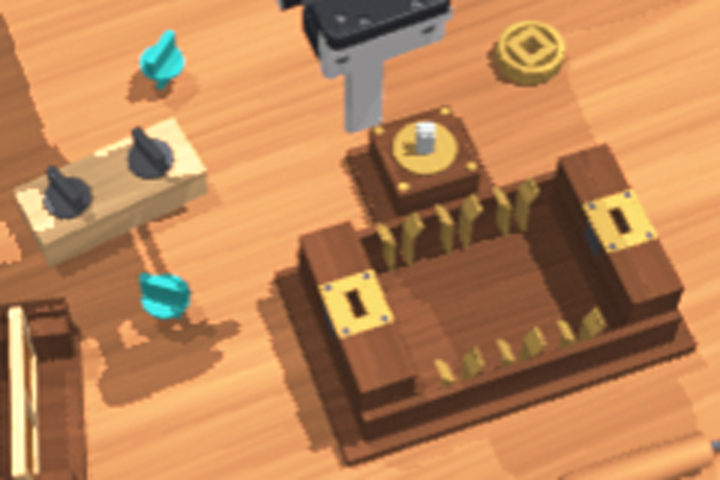

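```bash
python3 - <<'E'
from h import *
for nm in ('w1','s1'):
    c=load(nm); m,b=blobs(c,(18,90,120),(32,255,255),60)
    print(nm)
    for x in b: print(x, onz(c,x[0],73)[:2].round(1))
w=load('w1');s=load('s1')
A=onz(w,(440.5,32),73);B=onz(w,(410.5,247),73)
print(A,B,np.linalg.norm(A-B))
A=onz(s,(200+619/3,170+221/3),73);B=onz(s,(200+355/3,170+303/3),73); print(A,B,np.linalg.norm(A-B))
E
```

```text
w1
([222.3, 15.3], 974, [196, 0, 53, 34]) [475.5 174.8]
([440.0, 31.4], 1934, [414, 6, 53, 52]) [652.4 163.1]
([366.1, 79.8], 126, [358, 74, 18, 13]) [592.8 124.3]
([484.7, 91.4], 107, [476, 86, 20, 12]) [694.1 116.9]
([363.7, 103.6], 136, [356, 99, 17, 10]) [591.3 105.3]
([294.2, 134.8], 1597, [271, 111, 47, 49]) [532.6  79.8]
([481.2, 115.2], 124, [473, 111, 17, 10]) [692.9  97.4]
([361.8, 128.5], 127, [355, 124, 15, 10]) [590.2  85. ]
([477.8, 139.1], 115, [470, 135, 17, 9]) [691.8  77.3]
([358.9, 151.1], 144, [351, 146, 16, 11]) [588.3  66.1]
([473.2, 161.3], 135, [465, 156, 17, 11]) [689.6  58.2]
([357.0, 175.0], 108, [349, 171, 17, 9]) [587.2  45.6]
([470.3, 184.2], 80, [462, 181, 17, 8]) [689.1  38. ]
([353.8, 195.1], 191, [347, 188, 16, 14]) [584.8  27.8]
([464.0, 204.1], 171, [452, 196, 22, 15]) [685.1  20. ]
([549.8, 213.8], 196, [541, 207, 18, 14]) [768.6  11.5]
([409.9, 246.6], 1389, [387, 227, 48, 41]) [638.3 -20. ]
([239.2, 324.3], 728, [212, 286, 50, 68]) [ 475.4 -100. ]
([111.5, 345.1], 107, [106, 338, 11, 15]) [ 340.2 -126.3]
([536.9, 371.9], 317, [525, 339, 19, 66])
[... 476 characters left out ...]
1, 243.2], 283, [394, 233, 25, 21]) [650.5 164.3]
([318.1, 270.9], 310, [306, 260, 25, 22]) [636.7 -19.3]
([634.8, 321.5], 153, [627, 312, 13, 23]) [978. 474.]
([629.3, 332.6], 169, [618, 320, 22, 29]) [990.7 448.9]
([626.2, 339.4], 107, [615, 326, 25, 29]) [998.6 434.3]
([619.0, 374.3], 701, [593, 341, 47, 68]) [1044.6  377.5]
([625.9, 365.2], 128, [608, 341, 32, 45]) [1037.   400.5]
([366.4, 354.2], 65, [362, 350, 9, 10]) [822.7 -10.6]
([232.8, 403.0], 209, [198, 371, 57, 46]) [ 808.5 -251.8]
[652.8637446  162.60134938  73.        ] [638.86790834 -20.37361877  73.        ] 183.50946134671966
[651.68667695 164.23941696  73.        ] [637.03523301 -18.96398659  73.        ] 183.7883344534978
```

```bash
python3 - <<'E'
from h import *
s=load('s1')
crop(s,130,250,270,430,4,'s1b'); crop(s,195,170,285,290,5,'s1c'); crop(s,350,130,500,250,4,'s1d')
for p in [(184,275),(181,333),(206,273),(206,332)]: print(onz(s,p,68).round(1))
for p in [(222,233),(250,220)]: print(onz(s,p,45).round(1))
for p in [(450,150),(471,226)]: print(onz(s,p,10).round(1))
E
```

```text
[ 538.2 -255.4   68. ]
[ 650.5 -294.8   68. ]
[ 551.2 -215.4   68. ]
[ 666.8 -252.9   68. ]
[ 461.  -156.2   45. ]
[454.1 -92.5  45. ]
[432.2 417.8  10. ]
[638.6 342.9  10. ]
```

View pics/s1b.png

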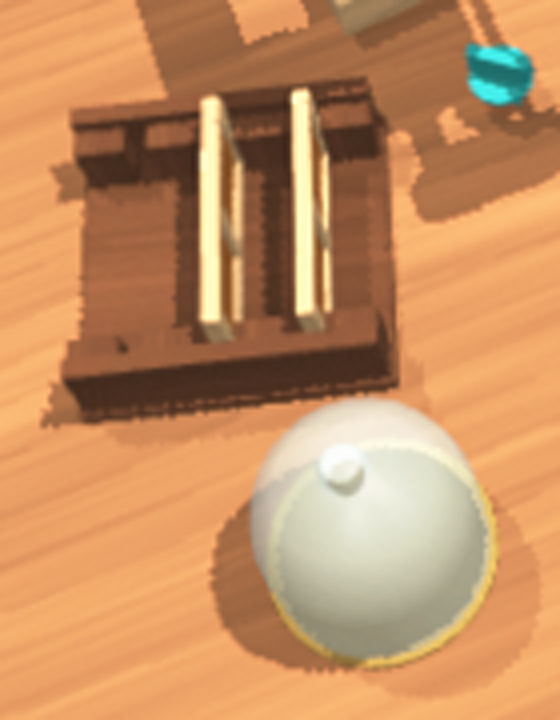

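View pics/s1c.png

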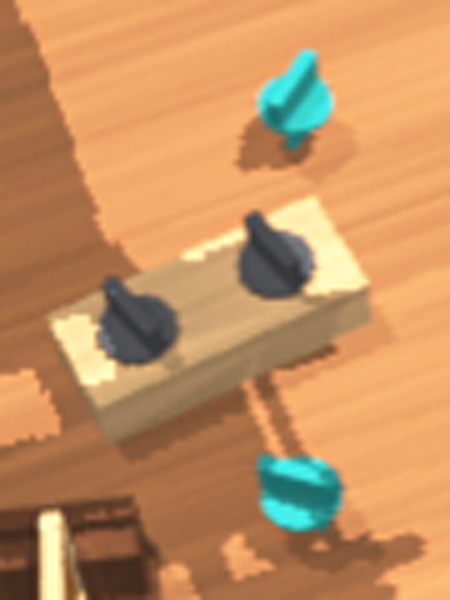

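View pics/s1d.png

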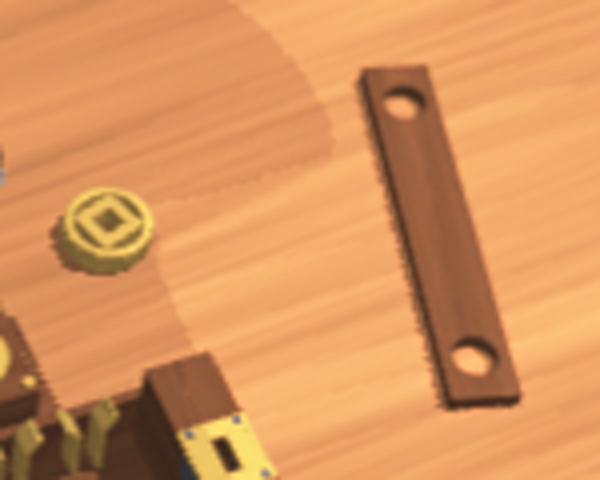

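```bash
cat > plan.py <<'E'
import sys
from h import *
# plan.py x y z yaw : deltas from the present pose
def delta(x,y,z,yaw):
    T,s=tool(); R2=Ro.from_euler('xyz',[np.pi,0,yaw]).as_matrix()
    rv=Ro.from_matrix(T[:3,:3].T@R2).as_rotvec(); d=np.array([x,y,z])-T[:3,3]
    print('pos',T[:3,3].round(1),'rot',s['eef_rot'].round(3),'gap',round(s['finger_gap'],1),'F',s['wrist_force'].round(1),'t',s['clock'])
    print('turn(tool)',rv.round(4),' shift cm before turn',(T[:3,:3].T@d/10).round(2),' after turn',(R2.T@d/10).round(2))
if __name__=='__main__': delta(*map(float,sys.argv[1:5]))
E
python3 plan.py 602 -254 180 -0.326
```

```text
pos [549.9   0.  205.2] rot [-3.141 -0.     1.571] gap 94.2 F [ 0.1  0.  -0.5] t 0.25
turn(tool) [-4.0000e-04  5.0000e-04  1.8968e+00]  shift cm before turn [-25.4    5.21   2.52]  after turn [13.07 22.4   2.52]
```

```bash
python3 -m jog '[[-4.23,0.87,0.42,0,0,0,100],[-4.23,0.87,0.42,0,0,0,100],[-4.23,0.87,0.42,0,0,0,100],[-4.23,0.87,0.42,0,0,0,100],[-4.23,0.87,0.42,0,0,0,100],[-4.23,0.87,0.42,0,0,0,100],[0,0,0,0,0,0.15,100],[0,0,0,0,0,0.15,100]]' 
python3 -m jog '[[0,0,0,0,0,0.15,100],[0,0,0,0,0,0.15,100],[0,0,0,0,0,0.15,100],[0,0,0,0,0,0.15,100],[0,0,0,0,0,0.15,100],[0,0,0,0,0,0.15,100],[0,0,0,0,0,0.15,100],[0,0,0,0,0,0.15,100]]' 
python3 -m jog '[[0,0,0,0,0,0.15,100],[0,0,0,0,0,0.15,100],[0,0,0,0,0,0.097,100],[0,0,0,0,0,0,100],[0,0,0,0,0,0,100]]' 
python3 plan.py 602 -254 180 -0.326
python3 -c "
from h import *
shot('wrist','w2')"
```

```text
clock: 1.05
eef_pos: [601.9, -255.1, 179.3]
eef_rot: [-3.14, -0.0, 1.263]
wrist_force: [0.3, 0.5, 0.4]
finger_gap: 94.1
clock: 1.85
eef_pos: [602.1, -253.7, 180.0]
eef_rot: [-3.141, 0.0, 0.065]
wrist_force: [-0.3, -0.9, 0.5]
finger_gap: 94.0
clock: 2.35
eef_pos: [602.2, -253.8, 180.1]
eef_rot: [-3.142, 0.0, -0.323]
wrist_force: [0.2, 0.6, 0.0]
finger_gap: 94.1
pos [ 602.2 -253.8  180.1] rot [-3.142  0.    -0.323] gap 94.1 F [0.2 0.6 0. ] t 2.35
turn(tool) [-0.      0.0003  0.0029]  shift cm before turn [-0.01  0.03  0.01]  after turn [-0.01  0.03  0.01]
```

View pics/w2.png

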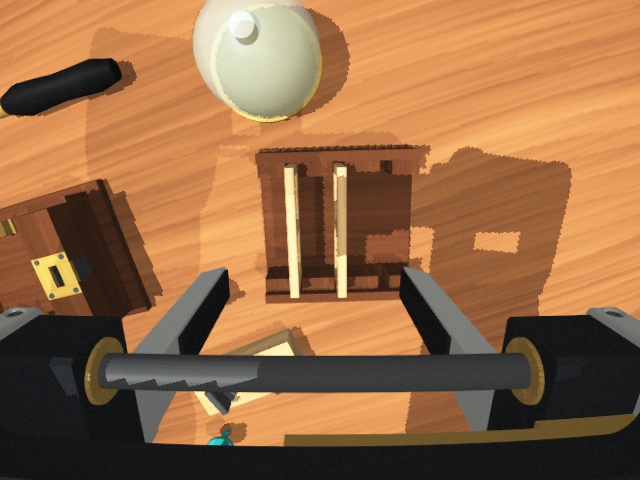

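```bash
cat > slides.py <<'E'
from h import *
def meas(c,roi,z=68,rng=((15,20,190),(40,150,255))):
    h=cv2.cvtColor(c['color'],cv2.COLOR_BGR2HSV); m=cv2.inRange(h,*map(np.array,rng))
    k=np.zeros_like(m); x0,y0,x1,y1=roi; k[y0:y1,x0:x1]=m[y0:y1,x0:x1]
    for cc in cv2.findContours(k,cv2.RETR_EXTERNAL,cv2.CHAIN_APPROX_NONE)[0]:
        if cv2.contourArea(cc)<150: continue
        P=np.array([onz(c,p[0],z)[:2] for p in cc],np.float32); r=cv2.minAreaRect(P); bx=cv2.boxPoints(r)
        e=bx[1]-bx[0]; f=bx[2]-bx[1]; l=e if np.linalg.norm(e)>np.linalg.norm(f) else f
        l=l if l[0]>0 else -l
        print('px',cc[:,0].mean(0).round(0),'centre',np.round(r[0],1),'size',np.round(r[1],1),'yaw',round(float(np.arctan2(l[1],l[0])),3))
E
python3 - <<'E'
from slides import *
c=load('w2'); meas(c,(260,140,430,310)); crop(c,250,130,440,310,4,'w2a')
E
```

```text
px [292. 232.] centre [ 604.9 -236.2] size [ 10.2 114.5] yaw -0.296
px [340. 225.] centre [ 592.4 -274.8] size [ 10.7 115.3] yaw -0.301
```

View pics/w2a.png

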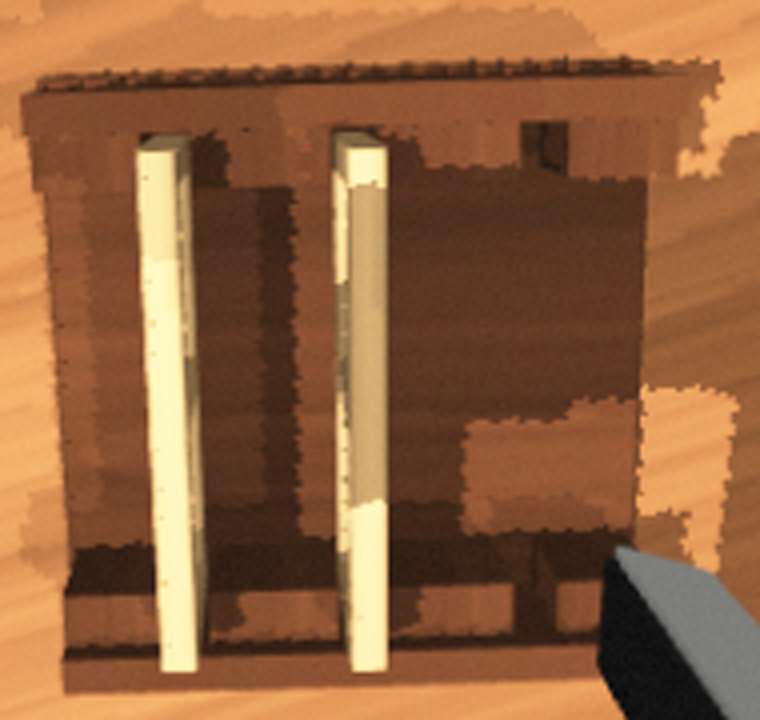

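```bash
python3 - <<'E'
from h import *
c=load('w2')
for n,f,g in (('B',[(137,150),(178,150)],[(161,672),(197,672)]),('A',[(347,152),(388,152)],[(351,672),(388,672)])):
    q=lambda L:np.mean([onz(c,(250+u/4,130+v/4),68) for u,v in L],0)
    a,b=q(f),q(g); d=a-b; print(n,((a+b)/2).round(1),np.linalg.norm(d).round(1),np.arctan2(d[1],d[0]).round(3))
E
```

```text
B [ 604.7 -235.9   68. ] 115.7 -0.3
A [ 590.9 -276.4   68. ] 115.3 -0.3
```

```bash
python3 plan.py 604.7 -235.9 90 -0.302
```

```text
pos [ 602.2 -253.8  180.1] rot [-3.142  0.    -0.323] gap 93.6 F [-0.3 -0.5 -0.2] t 2.4
turn(tool) [-0.      0.0002 -0.0213]  shift cm before turn [-0.33 -1.78  9.01]  after turn [-0.29 -1.78  9.01]
```

```bash
python3 -m jog '[[-0.33,-1.78,0,0,0,-0.021,32],[0,0,3,0,0,0,32],[0,0,3,0,0,0,32],[0,0,3,0,0,0,32],[0,0,0,0,0,0,32],[0,0,0,0,0,0,32]]' 20
python3 plan.py 604.7 -235.9 35 -0.302
python3 -c "
from h import *
c=shot('wrist','w3');crop(c,170,150,470,360,2.5,'w3a')"
```

```text
clock: 3.0
eef_pos: [605.1, -235.3, 91.1]
eef_rot: [-3.142, -0.0, -0.304]
wrist_force: [-0.3, -0.7, 0.4]
finger_gap: 49.2
pos [ 605.1 -235.3   91.1] rot [-3.142 -0.    -0.304] gap 49.2 F [-0.3 -0.7  0.4] t 3.0
turn(tool) [-0.     -0.0001 -0.0016]  shift cm before turn [-0.02  0.07  5.61]  after turn [-0.02  0.07  5.61]
```

View pics/w3a.png

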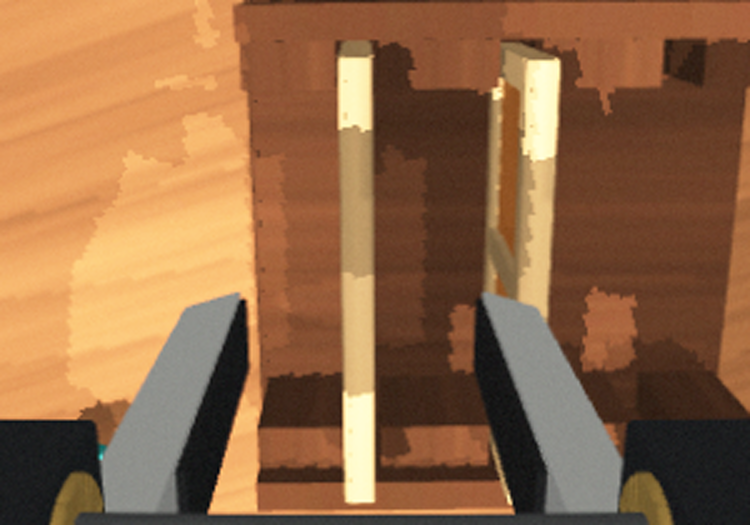

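```bash
python3 -m jog '[[0,0,0,0,0,0,32],[0,0,0,0,0,0,32],[0,0,0,0,0,0,32],[0,0,2,0,0,0,32],[0,0,2,0,0,0,32],[0,0,1.6,0,0,0,32],[0,0,0,0,0,0,32],[0,0,0,0,0,0,0]]' 20
python3 -m jog '[[0,0,0,0,0,0,0],[0,0,0,0,0,0,0],[0,0,0,0,0,0,0],[0,0,0,0,0,0,0],[0,0,0,0,0,0,0]]' 20
```

```text
clock: 3.85
eef_pos: [605.0, -236.0, 34.7]
eef_rot: [3.142, -0.0, -0.305]
wrist_force: [0.9, 0.2, -0.0]
finger_gap: 25.1
clock: 4.35
eef_pos: [605.2, -236.0, 35.2]
eef_rot: [3.141, -0.001, -0.305]
wrist_force: [-0.4, 0.8, 6.0]
finger_gap: 7.7
```

```bash
python3 -m jog '[[0,0,-1,0,0,0,0],[0,0,-2,0,0,0,0],[0,0,-4,0,0,0,0],[0,0,-4,0,0,0,0],[0,0,-4,0,0,0,0],[0,0,0,0,0,0,0]]' 20
python3 plan.py 641.9 30 185 -0.078
python3 -c "
from h import *
c=shot('wrist','w4')"
```

```text
clock: 4.95
eef_pos: [606.4, -236.7, 191.1]
eef_rot: [3.14, -0.009, -0.305]
wrist_force: [-0.0, 0.2, -0.5]
finger_gap: 7.7
pos [ 606.4 -236.7  191.1] rot [ 3.14  -0.009 -0.305] gap 7.7 F [-0.   0.2 -0.5] t 4.95
turn(tool) [ 0.0023 -0.0092 -0.2273]  shift cm before turn [ -4.64 -26.5    0.54]  after turn [  1.46 -26.86   0.61]
```

View pics/w4.png

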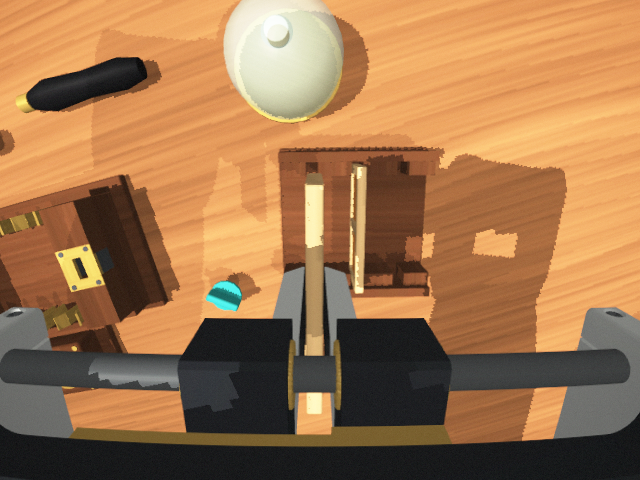

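```bash
python3 -c "
from h import *
c=load('w4');Z=tool()[1]['eef_pos'][2]
T=tool()[0]
for p in [(314,178),(314,412)]: 
  print((np.linalg.inv(T)@np.append(onz(c,p,Z+33),1)).round(1))
"
python3 -m jog '[[-0.7,-4,0,0,0,0,0],[-0.7,-4.5,0,0,0,0,0],[-0.7,-4.5,0,0,0,0,0],[-0.7,-4.5,0,0,0,0,0],[-0.7,-4.5,0,0,0,0,0],[-0.7,-4,0,0,0,0,0],[0,0,0,0,0,-0.12,0],[0,0,0,0,0,-0.107,0]]'
python3 -m jog '[[0,0,0,0,-0.008,0,0],[0,0,0,0,0,0,0],[0,0,0,0,0,0,0]]'
python3 plan.py 641.9 30 185 -0.078
python3 -c "
from h import *
c=shot('wrist','w5')"
```

```text
[ 60.8   1.2 -32.7   1. ]
[-58.5   1.1 -33.3   1. ]
clock: 5.8
eef_pos: [642.2, 26.1, 182.5]
eef_rot: [3.141, 0.003, -0.072]
wrist_force: [-0.3, -0.3, -1.0]
finger_gap: 8.0
clock: 6.1
eef_pos: [642.7, 24.4, 183.7]
eef_rot: [3.142, 0.009, -0.081]
wrist_force: [0.4, 0.5, -1.1]
finger_gap: 7.7
pos [642.7  24.4 183.7] rot [ 3.142  0.009 -0.081] gap 7.7 F [ 0.4  0.5 -1.1] t 6.1
turn(tool) [ 0.0001  0.0089 -0.0032]  shift cm before turn [-0.13 -0.55 -0.13]  after turn [-0.12 -0.55 -0.13]
```

View pics/w5.png

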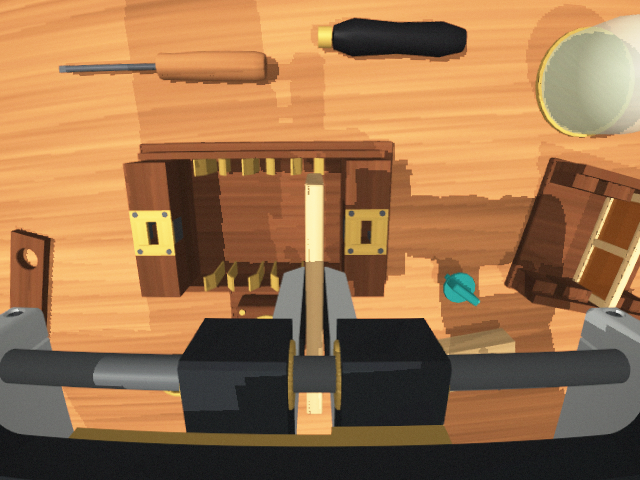

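```bash
cat > view.py <<'E'
from h import *
def viewer(c,minA=300):
    m,b=blobs(c,(18,90,120),(32,255,255),minA)
    m=cv2.morphologyEx(m,cv2.MORPH_CLOSE,np.ones((3,3)))
    for x in b: print(x,onz(c,x[0],73)[:2].round(1))
    return m,b
E
python3 - <<'E'
from view import *
c=load('w5'); viewer(c)
crop(c,115,150,405,310,2.7,'w5a')
for p in [(152.3,233),(366,232.5)]: print(onz(c,p,73).round(1))
E
```

```text
([553.3, 86.4], 826, [536, 27, 60, 110]) [ 746.2 -176.5]
([316.8, 258.9], 430, [306, 183, 17, 119]) [617.7  23.1]
([365.7, 231.4], 1619, [344, 209, 45, 46]) [638.9 -20.3]
([152.3, 232.7], 1612, [129, 210, 47, 46]) [652.8 162.6]
([314.0, 327.6], 343, [306, 302, 17, 54]) [551.1  31. ]
([303.9, 436.9], 4321, [90, 425, 362, 21]) [423.1  52.1]
[652.6 162.7  73. ]
[637.9 -20.6  73. ]
```

View pics/w5a.png

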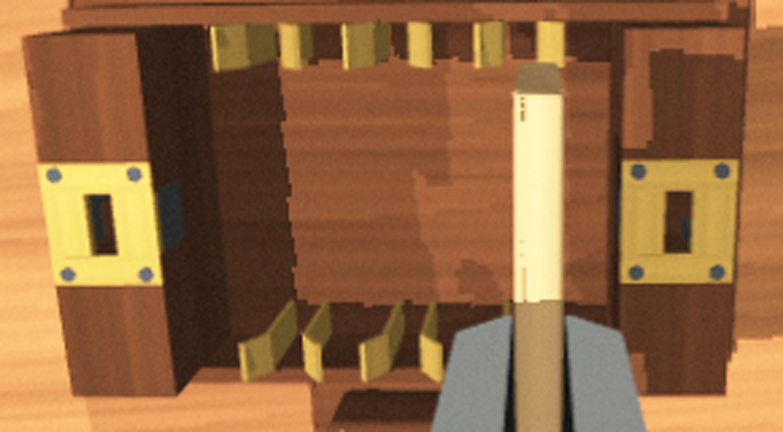

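```bash
python3 -m jog '[[-0.17,-0.54,0,0,0.009,-0.003,0],[0,0,3,0,0,0,0],[0,0,3,0,0,0,0],[0,0,3,0,0,0,0],[0,0,0,0,0,0,0],[0,0,0,0,0,0,0]]'
python3 plan.py 641 29.8 38 -0.0775
python3 -c "
from h import *
c=shot('wrist','w6');crop(c,100,100,500,400,2,'w6a');c=shot('side','sd6');crop(c,180,170,400,360,3.5,'sd6a')"
```

```text
clock: 6.75
eef_pos: [641.8, 30.4, 95.1]
eef_rot: [-3.142, -0.001, -0.076]
wrist_force: [0.6, 0.9, 0.6]
finger_gap: 7.7
pos [641.8  30.4  95.1] rot [-3.142e+00 -1.000e-03 -7.600e-02] gap 7.7 F [0.6 0.9 0.6] t 6.75
turn(tool) [-0.     -0.0014  0.002 ]  shift cm before turn [-0.09  0.07  5.71]  after turn [-0.08  0.07  5.71]
```

View pics/w6a.png

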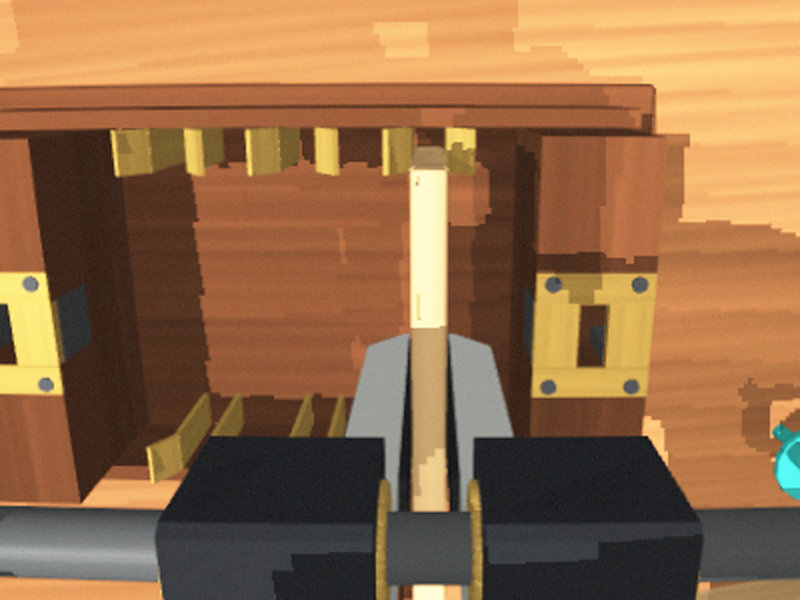

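View pics/sd6a.png

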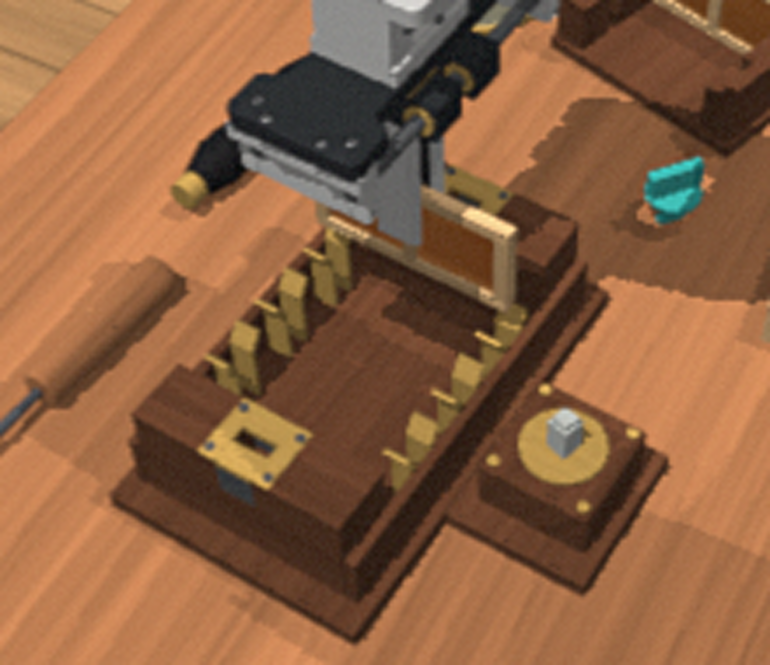

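```bash
python3 -m jog '[[-0.08,0.05,1,0,0,0.002,0],[0,0,1,0,0,0,0],[0,0,1,0,0,0,0],[0,0,1,0,0,0,0],[0,0,0.8,0,0,0,0],[0,0,0,0,0,0,0]]'
python3 plan.py 641 29.8 37 -0.0775
python3 -c "
from h import *
c=shot('wrist','w7');crop(c,100,100,500,400,2,'w7a')"
```

```text
clock: 7.45
eef_pos: [640.2, 29.8, 44.6]
eef_rot: [3.141, 0.001, -0.077]
wrist_force: [0.4, 0.1, -0.5]
finger_gap: 7.9
pos [640.2  29.8  44.6] rot [ 3.141e+00  1.000e-03 -7.700e-02] gap 7.9 F [ 0.4  0.1 -0.5] t 7.45
turn(tool) [0.0001 0.0013 0.0003]  shift cm before turn [ 0.08 -0.01  0.76]  after turn [ 0.08 -0.01  0.76]
```

View pics/w7a.png

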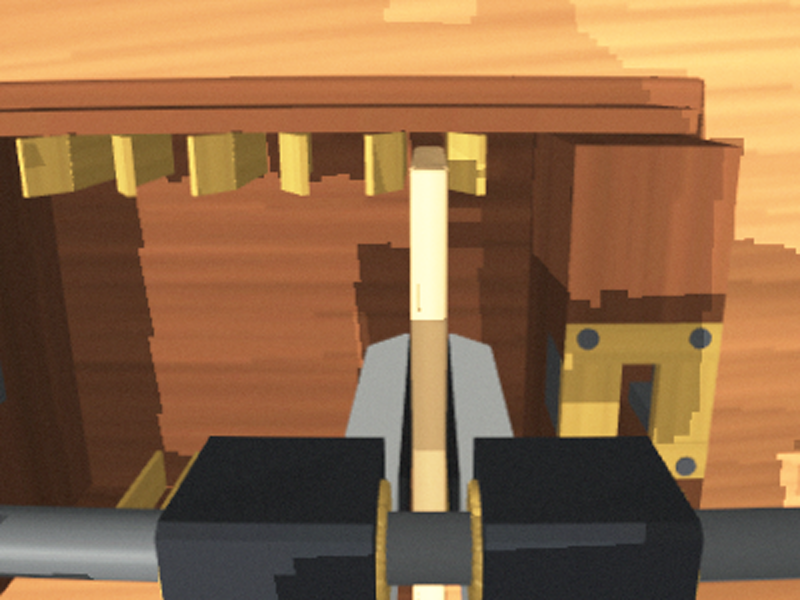

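```bash
python3 -m jog '[[0.05,0,0.4,0,0,0,0],[0,0,0.3,0,0,0,0],[0,0,0,0,0,0,0],[0,0,0,0,0,0,28],[0,0,0,0,0,0,28],[0,0,0,0,0,0,28],[0,0,0,0,0,0,28],[0,0,0,0,0,0,28]]'
python3 plan.py 641 29.8 37 -0.0775
```

```text
clock: 8.3
eef_pos: [641.4, 29.8, 39.4]
eef_rot: [-3.142, -0.001, -0.077]
wrist_force: [-0.4, 0.2, -1.1]
finger_gap: 26.6
pos [641.4  29.8  39.4] rot [-3.142e+00 -1.000e-03 -7.700e-02] gap 26.6 F [-0.4  0.2 -1.1] t 8.3
turn(tool) [-0.     -0.0011  0.0003]  shift cm before turn [-0.04 -0.    0.24]  after turn [-0.04 -0.    0.24]
```

Lift and look.

```bash
python3 -m jog '[[0,0,-2,0,0,0,28],[0,0,-4,0,0,0,28],[0,0,-4,0,0,0,28],[0,0,-4,0,0,0,28],[0,0,0,0,0,0,28],[0,0,0,0,0,0,28]]'
python3 plan.py 591 -276.4 180 -0.302
python3 -c "
from h import *
c=shot('wrist','w8');crop(c,100,100,500,400,2,'w8a');c=shot('side','sd8');crop(c,180,170,400,360,3.5,'sd8a')"
```

```text
clock: 8.9
eef_pos: [641.4, 29.8, 179.8]
eef_rot: [-3.141, -0.002, -0.077]
wrist_force: [0.8, 0.3, -1.2]
finger_gap: 26.7
pos [641.4  29.8 179.8] rot [-3.141e+00 -2.000e-03 -7.700e-02] gap 26.7 F [ 0.8  0.3 -1.2] t 8.9
turn(tool) [-0.0004 -0.0023  0.2248]  shift cm before turn [-2.660e+00  3.092e+01 -3.000e-02]  after turn [ 4.300e+00  3.073e+01 -2.000e-02]
```

View pics/w8a.png

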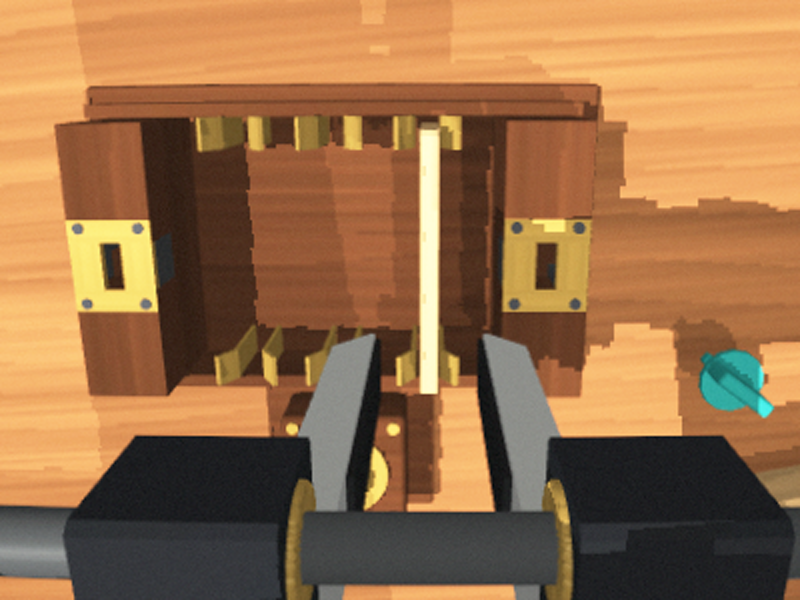

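View pics/sd8a.png

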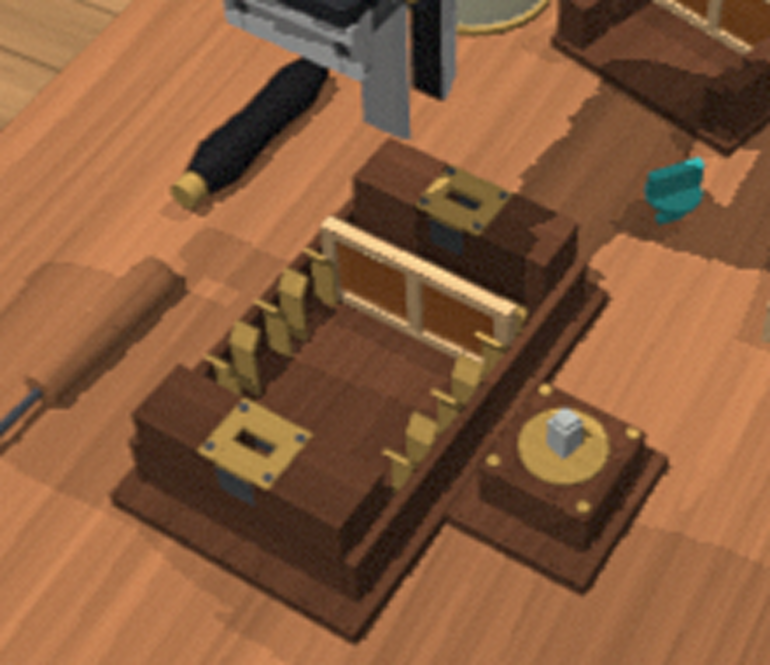

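```bash
python3 -m jog '[[-0.38,4.42,0,0,0,0,32],[-0.38,4.42,0,0,0,0,32],[-0.38,4.42,0,0,0,0,32],[-0.38,4.42,0,0,0,0,32],[-0.38,4.42,0,0,0,0,32],[-0.38,4.42,0,0,0,0,32],[-0.38,4.4,0,0,0,0.125,32],[0,0,0,0,0,0.1,32]]'
python3 -m jog '[[0,0,0,0,-0.002,0,32],[0,0,3,0,0,0,32],[0,0,3,0,0,0,32],[0,0,3,0,0,0,32],[0,0,0,0,0,0,32],[0,0,0,0,0,0,32]]'
python3 plan.py 591 -276.4 35 -0.302
python3 -c "
from h import *
c=shot('wrist','w9');crop(c,170,150,470,360,2.5,'w9a')"
```

```text
clock: 9.8
eef_pos: [588.9, -281.1, 177.1]
eef_rot: [-3.142, 0.002, -0.312]
wrist_force: [0.2, 1.5, -0.2]
finger_gap: 30.0
clock: 10.4
eef_pos: [591.0, -275.7, 89.5]
eef_rot: [-3.141, 0.002, -0.3]
wrist_force: [-1.1, 0.3, 0.3]
finger_gap: 30.2
pos [ 591.  -275.7   89.5] rot [-3.141e+00  2.000e-03 -3.000e-01] gap 30.2 F [-1.1  0.3  0.3] t 10.4
turn(tool) [-0.0004  0.0018  0.0024]  shift cm before turn [0.03 0.07 5.45]  after turn [0.02 0.06 5.45]
```

View pics/w9a.png

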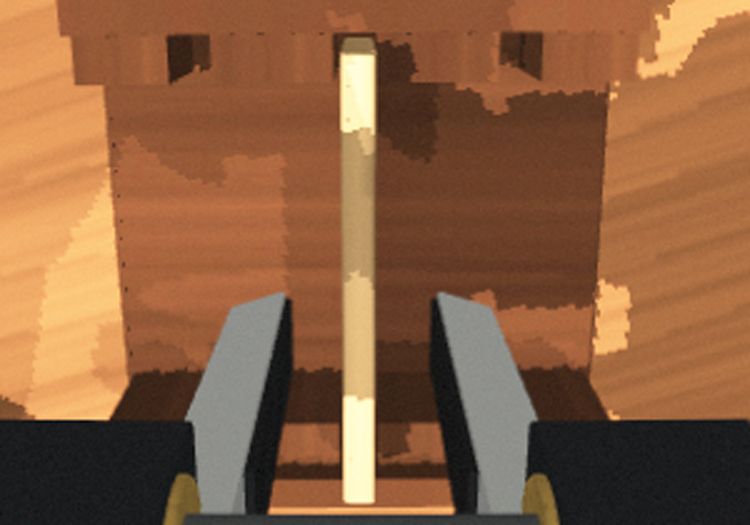

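```bash
python3 -m jog '[[0,0,2,0,0,0,32],[0,0,2,0,0,0,32],[0,0,1.4,0,0,0,32],[0,0,0,0,0,0,0],[0,0,0,0,0,0,0],[0,0,0,0,0,0,0],[0,0,0,0,0,0,0],[0,0,0,0,0,0,0]]' 20
python3 -m jog '[[0,0,0,0,0,0,0],[0,0,-1,0,0,0,0],[0,0,-2,0,0,0,0],[0,0,-4,0,0,0,0],[0,0,-4,0,0,0,0],[0,0,-4,0,0,0,0],[0,0,0,0,0,0,0],[0,0,0,0,0,0,0]]' 20
python3 plan.py 648 113.6 185 -0.0775
python3 -c "
from h import *
c=shot('wrist','w10')"
```

```text
clock: 11.25
eef_pos: [591.5, -276.2, 36.6]
eef_rot: [-3.141, -0.001, -0.302]
wrist_force: [1.5, 4.9, 7.1]
finger_gap: 7.7
clock: 12.05
eef_pos: [590.8, -276.8, 186.1]
eef_rot: [3.141, -0.0, -0.303]
wrist_force: [-0.5, -0.5, -0.7]
finger_gap: 7.7
pos [ 590.8 -276.8  186.1] rot [ 3.141 -0.    -0.303] gap 7.7 F [-0.5 -0.5 -0.7] t 12.05
turn(tool) [ 0.0005 -0.0003 -0.225 ]  shift cm before turn [ -6.17 -38.97   0.09]  after turn [  2.68 -39.37   0.11]
```

View pics/w10.png

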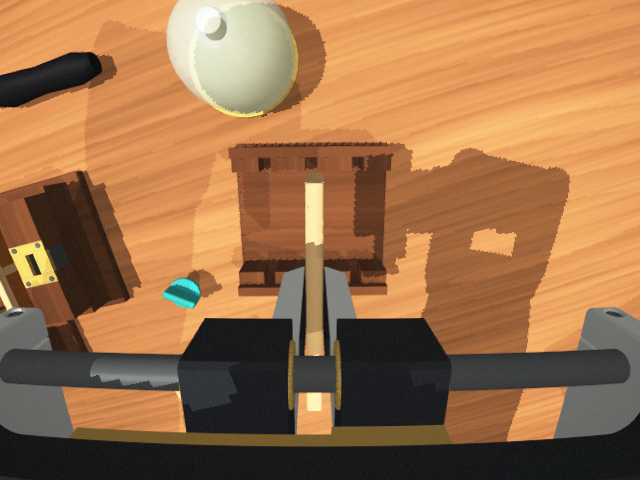

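```bash
python3 -m jog '[[-0.77,-4.5,0,0,0,0,0],[-0.77,-4.95,0,0,0,0,0],[-0.77,-4.95,0,0,0,0,0],[-0.77,-4.95,0,0,0,0,0],[-0.77,-4.95,0,0,0,0,0],[-0.77,-4.95,0,0,0,0,0],[-0.77,-4.95,0,0,0,0,0],[-0.77,-4.7,0,0,0,0,0]]'
python3 -m jog '[[0,0,0,0,0,-0.125,0],[0,0,0,0,0,-0.1,0],[0,0,0,0,0,0,0],[0,0,0,0,0,0,0]]'
python3 plan.py 648.3 113.6 95 -0.0775
```

```text
clock: 12.9
eef_pos: [647.1, 114.7, 183.6]
eef_rot: [3.14, 0.004, -0.302]
wrist_force: [0.3, -0.6, -0.2]
finger_gap: 7.9
clock: 13.3
eef_pos: [647.4, 112.3, 184.2]
eef_rot: [3.142, 0.003, -0.081]
wrist_force: [0.9, -0.4, 0.0]
finger_gap: 7.8
pos [647.4 112.3 184.2] rot [ 3.142e+00  3.000e-03 -8.100e-02] gap 7.8 F [ 0.9 -0.4  0. ] t 13.3
turn(tool) [ 0.      0.0028 -0.0031]  shift cm before turn [ 0.1  -0.13  8.92]  after turn [ 0.08 -0.13  8.92]
```

```bash
python3 -m jog '[[0.08,-0.13,3,0,0.002,-0.003,0],[0,0,3,0,0,0,0],[0,0,3,0,0,0,0],[0,0,2,0,0,0,0],[0,0,0,0,0,0,0],[0,0,0,0,0,0,0]]'
python3 plan.py 648.3 113.6 38 -0.0775
python3 -c "
from h import *
c=shot('wrist','w11');crop(c,100,100,500,400,2,'w11a')"
```

```text
clock: 13.9
eef_pos: [648.9, 113.7, 75.8]
eef_rot: [-3.141, -0.001, -0.076]
wrist_force: [0.0, 0.6, 0.6]
finger_gap: 7.7
pos [648.9 113.7  75.8] rot [-3.141e+00 -1.000e-03 -7.600e-02] gap 7.7 F [0.  0.6 0.6] t 13.9
turn(tool) [-0.0004 -0.001   0.0015]  shift cm before turn [-0.06  0.01  3.78]  after turn [-0.06  0.01  3.78]
```

View pics/w11a.png

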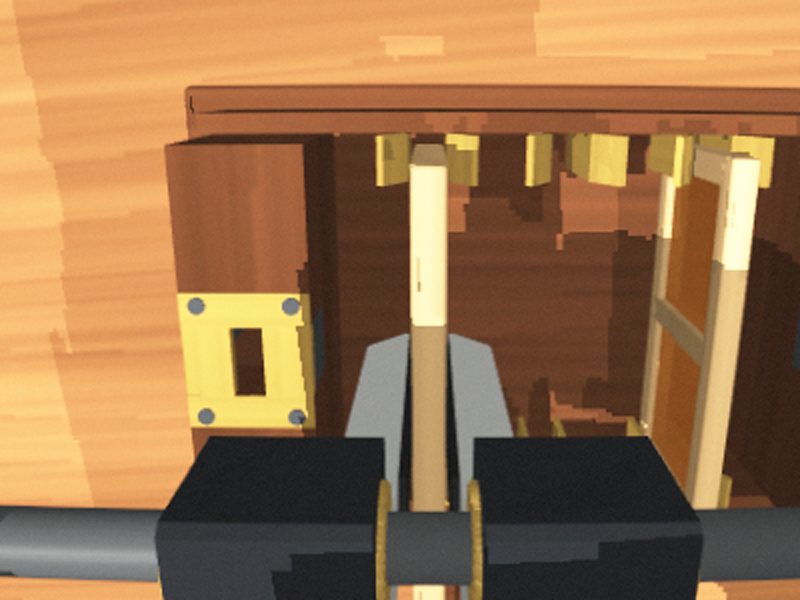

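Aligned between the guides; lower, release, lift.

```bash
python3 -m jog '[[0,0,1,0,0,0,0],[0,0,1,0,0,0,0],[0,0,1,0,0,0,0],[0,0,0.8,0,0,0,0],[0,0,0,0,0,0,0],[0,0,0,0,0,0,28],[0,0,0,0,0,0,28],[0,0,0,0,0,0,28]]'
python3 -m jog '[[0,0,0,0,0,0,28],[0,0,0,0,0,0,28],[0,0,-2,0,0,0,28],[0,0,-4,0,0,0,28],[0,0,-4,0,0,0,28],[0,0,-4,0,0,0,28],[0,0,0,0,0,0,28],[0,0,0,0,0,0,28]]'
python3 -c "
from h import *
c=shot('wrist','w12');crop(c,100,100,500,400,2,'w12a');c=shot('side','sd12');crop(c,180,170,400,360,3.5,'sd12a')"
```

```text
clock: 14.75
eef_pos: [648.8, 114.0, 37.4]
eef_rot: [-3.141, -0.001, -0.074]
wrist_force: [-0.1, -0.2, 1.0]
finger_gap: 25.5
clock: 15.55
eef_pos: [648.7, 113.9, 177.9]
eef_rot: [-3.141, -0.002, -0.074]
wrist_force: [0.3, -0.1, -0.5]
finger_gap: 26.7
```

View pics/w12a.png

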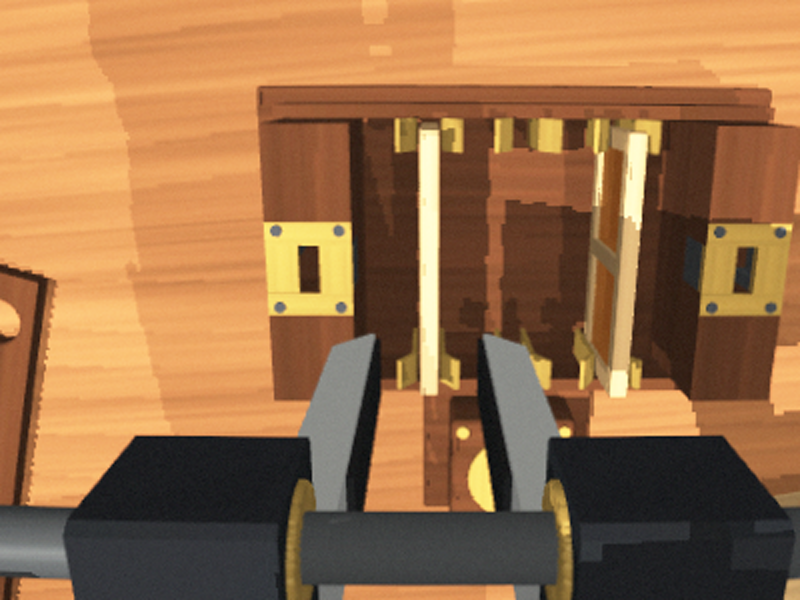

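View pics/sd12a.png

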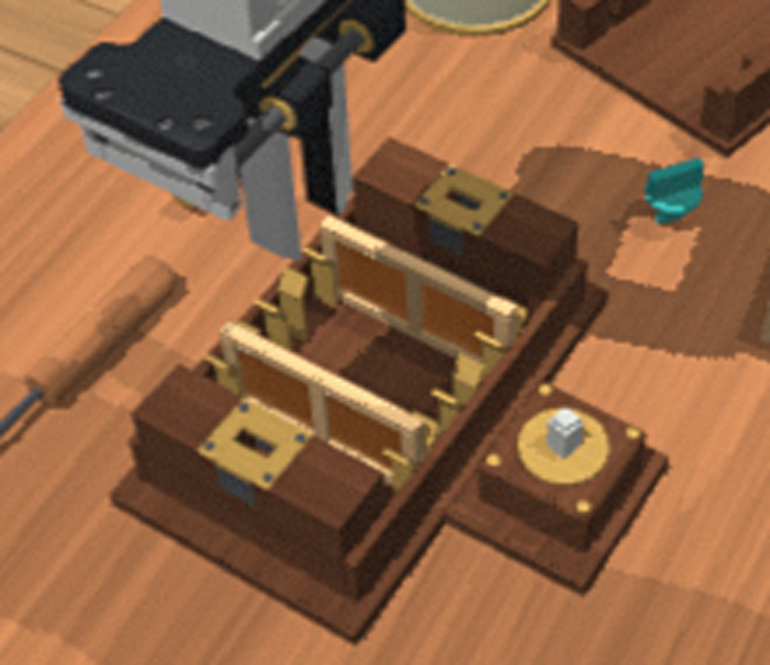

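```bash
python3 - <<'E'
from h import *
c=shot('scene','s2'); m,b=blobs(c,(18,90,120),(32,255,255),200)
for x in b: print(x, onz(c,x[0],16)[:2].round(1))
crop(c,320,130,500,260,4,'s2a')
E
python3 plan.py 490 140 190 -0.077
```

```text
([340.9, 220.0], 226, [331, 211, 21, 17]) [513.4  89.9]
([406.1, 243.4], 281, [394, 233, 25, 21]) [622.8 189.1]
([318.3, 270.9], 300, [307, 260, 24, 22]) [607.7  -5.6]
([628.0, 336.7], 393, [614, 320, 26, 38]) [989.8 483.7]
([618.3, 373.1], 844, [593, 339, 47, 73]) [1039.1  416.5]
([233.0, 402.8], 211, [198, 371, 57, 46]) [ 790.2 -252.9]
pos [648.  113.8 175.7] rot [ 3.142e+00  1.000e-03 -7.400e-02] gap 26.4 F [-0.4 -0.9 -1. ] t 15.7
turn(tool) [0.     0.0015 0.0028]  shift cm before turn [-15.96  -1.44  -1.41]  after turn [-15.96  -1.39  -1.43]
```

View pics/s2a.png

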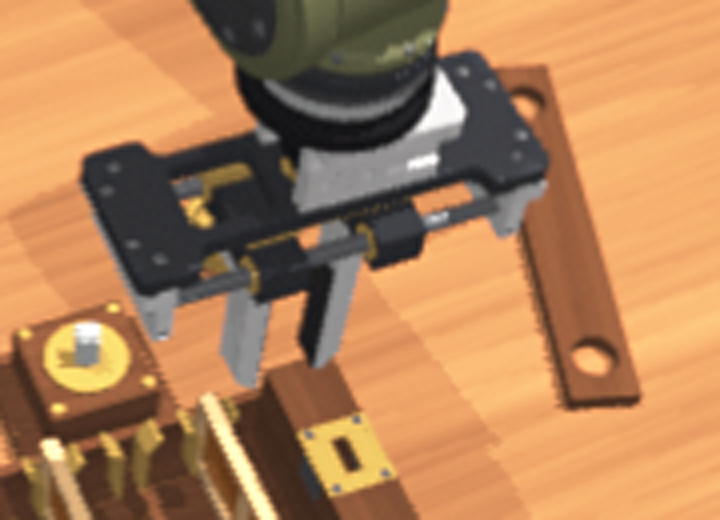

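```bash
python3 -m jog '[[-3.2,-0.3,-0.3,0,0,0,100],[-3.2,-0.3,-0.3,0,0,0,100],[-3.2,-0.3,-0.3,0,0,0,100],[-3.2,-0.3,-0.3,0,0,0,100],[-3.2,-0.2,-0.2,0,0,0.003,100],[0,0,0,0,0,0,100],[0,0,0,0,0,0,100]]'
python3 -c "
from h import *
c=shot('wrist','w13')"
```

```text
clock: 16.4
eef_pos: [490.0, 139.8, 190.9]
eef_rot: [-3.141, -0.001, -0.077]
wrist_force: [-0.3, 0.2, -0.5]
finger_gap: 78.9
```

View pics/w13.png

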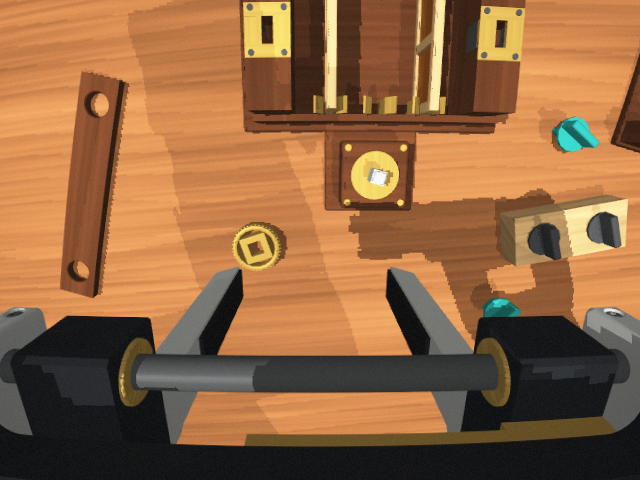

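```bash
python3 -c "
from h import *
c=load('w13')
a=[cv2.resize(c['color'][y:y+70,x:x+80],(400,350),interpolation=cv2.INTER_CUBIC) for x,y in ((217,212),(337,142))]
cv2.imwrite('pics/w13a.png',np.hstack(a))
crop(c,480,180,640,330,5,'w13b')"
```

```text
(no output)
```

View pics/w13a.png

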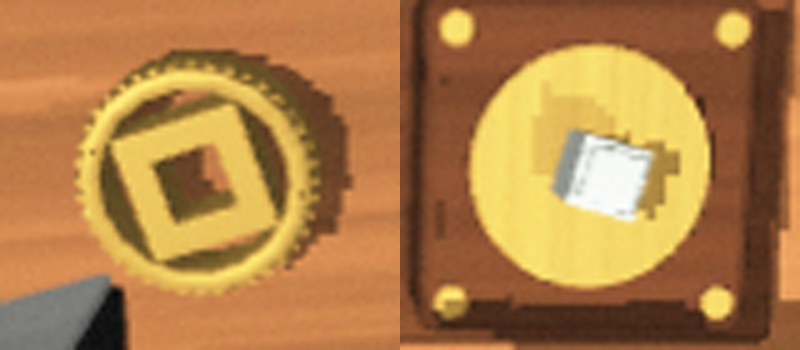

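View pics/w13b.png

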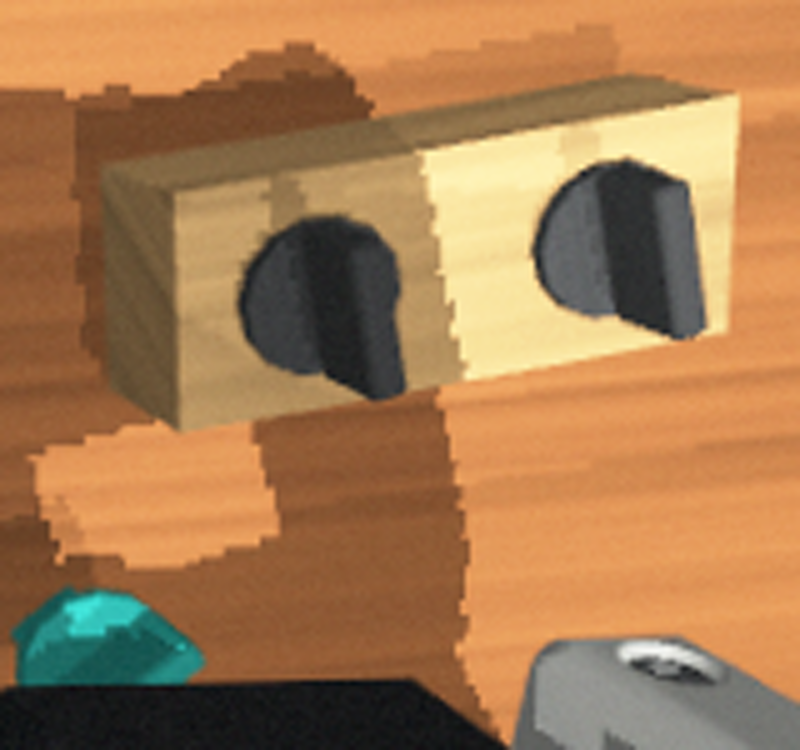

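```bash
python3 - <<'E'
from h import *
c=load('w13')
def pts(L,x0,y0,z,k=5): 
    P=np.array([onz(c,(x0+u/k,y0+v/k),z)[:2] for u,v in L]); return P
W=pts([(112,150),(235,105),(280,220),(158,262)],217,212,16)
print('wheel',W.mean(0).round(1),[round(float(np.degrees(np.arctan2(*(W[(i+1)%4]-W[i])[::-1]))),1) for i in range(4)])
B=pts([(155,160),(215,140),(240,202),(178,220)],217,212,16)
print('bore',B.mean(0).round(1),[round(float(np.degrees(np.arctan2(*(B[(i+1)%4]-B[i])[::-1]))),1) for i in range(4)],[np.linalg.norm(B[(i+1)%4]-B[i]).round(1) for i in range(4)])
S=pts([(180,132),(252,150),(236,220),(170,202)],337,142,69)
print('shaft top',S.mean(0).round(1),[round(float(np.degrees(np.arctan2(*(S[(i+1)%4]-S[i])[::-1]))),1) for i in range(4)])
# boss disc
print('boss',onz(c,(337+190/5,142+165/5),46).round(1))
cen=np.array([645.2,71.6]);y=-0.0775
print('shaft exp',cen-115*np.array([np.cos(y),np.sin(y)]))
E
```

```text
wheel [460.4 202.3] [-74.1, -165.5, 105.3, 14.4]
bore [461.3 202. ] [-75.6, -165.2, 102.3, 13.3] [np.float64(13.5), np.float64(14.4), np.float64(13.9), np.float64(13.9)]
shaft top [531.2  80.3] [-107.9, 165.2, 70.7, -10.5]
boss [531.   79.8  46. ]
shaft exp [530.54518655  80.5035809 ]
```

```bash
python3 plan.py 460.8 202.1 80 0.46
```

```text
pos [490.5 139.7 190.8] rot [-3.141e+00 -1.000e-03 -7.700e-02] gap 83.2 F [ 0.2 -0.   0.9] t 16.45
turn(tool) [-1.000e-04 -7.000e-04 -5.372e-01]  shift cm before turn [-3.44 -5.99 11.08]  after turn [ 0.11 -6.91 11.08]
```

```bash
python3 -m jog '[[-1.72,-3,0,0,0,0,70],[-1.72,-2.99,0,0,0,0,70],[0,0,2.77,0,0,-0.14,70],[0,0,2.77,0,0,-0.14,70],[0,0,2.77,0,0,-0.14,70],[0,0,2.77,0,0,-0.117,70],[0,0,0,0,0,0,70],[0,0,0,0,0,0,70]]'
python3 plan.py 460.8 202.1 80 0.46
python3 -c "
from h import *
c=shot('wrist','w14');crop(c,170,100,470,340,2.5,'w14a')"
```

```text
clock: 17.25
eef_pos: [461.1, 202.1, 80.5]
eef_rot: [3.142, -0.0, 0.456]
wrist_force: [0.2, 0.0, -0.2]
finger_gap: 66.0
pos [461.1 202.1  80.5] rot [ 3.142 -0.     0.456] gap 66.0 F [ 0.2  0.  -0.2] t 17.25
turn(tool) [ 0.0001 -0.0003 -0.0042]  shift cm before turn [-0.02 -0.01  0.05]  after turn [-0.02 -0.02  0.05]
```

View pics/w14a.png

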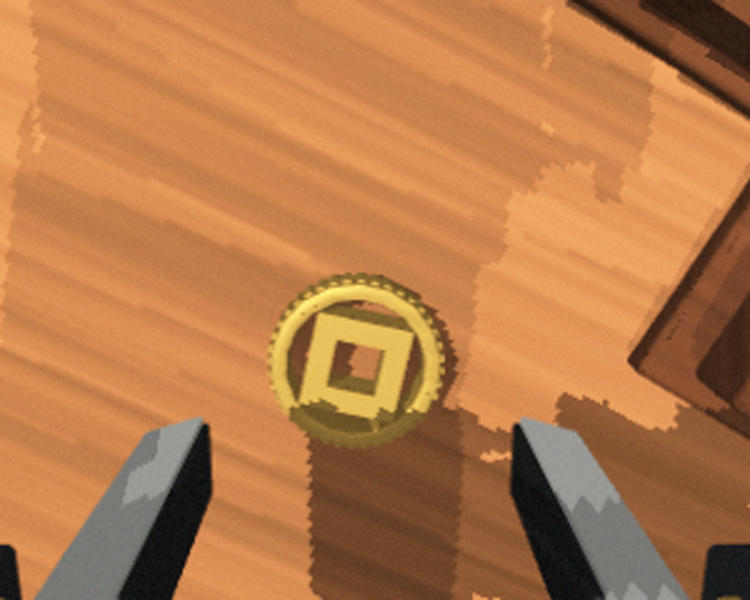

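```bash
python3 - <<'E'
from h import *
c=load('w14')
for L in ([(320,312),(416,332),(374,418),(299,400)],[(340,340),(383,350),(372,393),(330,382)]):
    P=np.array([onz(c,(170+u/2.5,100+v/2.5),16)[:2] for u,v in L])
    print(P.mean(0).round(1),[round(float(np.degrees(np.arctan2(*(P[(i+1)%4]-P[i])[::-1])))%90,1) for i in range(4)])
print(onz(c,(170+356/2.5,100+358/2.5),16).round(1))
E
```

```text
[461.2 203.8] [14.0, 1.5, 11.8, 12.3]
[461.7 202.7] [12.5, 12.6, 10.7, 12.8]
[463.9 203.9  16. ]
```

```bash
python3 -m jog '[[0.05,-0.05,3,0,0,0,70],[0,0,3,0,0,0,70],[0,0,1.6,0,0,0,70],[0,0,0,0,0,0,0],[0,0,0,0,0,0,0],[0,0,0,0,0,0,0],[0,0,0,0,0,0,0],[0,0,0,0,0,0,0]]' 30
python3 -m jog '[[0,0,0,0,0,0,0],[0,0,-2,0,0,0,0],[0,0,-4,0,0,0,0],[0,0,-4,0,0,0,0],[0,0,-4,0,0,0,0],[0,0,-1,0,0,0,0],[0,0,0,0,0,0,0]]' 30
python3 plan.py 531 80.2 150 -0.077
python3 -c "
from h import *
c=shot('wrist','w15');crop(c,170,100,470,340,2.5,'w15a')"
```

```text
clock: 18.1
eef_pos: [461.8, 203.2, 5.9]
eef_rot: [3.141, -0.004, 0.46]
wrist_force: [-0.9, -0.4, 8.8]
finger_gap: 49.7
clock: 18.8
eef_pos: [461.2, 203.0, 156.0]
eef_rot: [3.141, -0.004, 0.46]
wrist_force: [-0.6, -0.5, -2.3]
finger_gap: 49.6
pos [461.2 203.  156. ] rot [ 3.141 -0.004  0.46 ] gap 49.6 F [-0.6 -0.5 -2.3] t 18.8
turn(tool) [-0.0007 -0.0045  0.5366]  shift cm before turn [ 0.8  14.1   0.61]  after turn [ 7.9  11.71  0.6 ]
```

View pics/w15a.png

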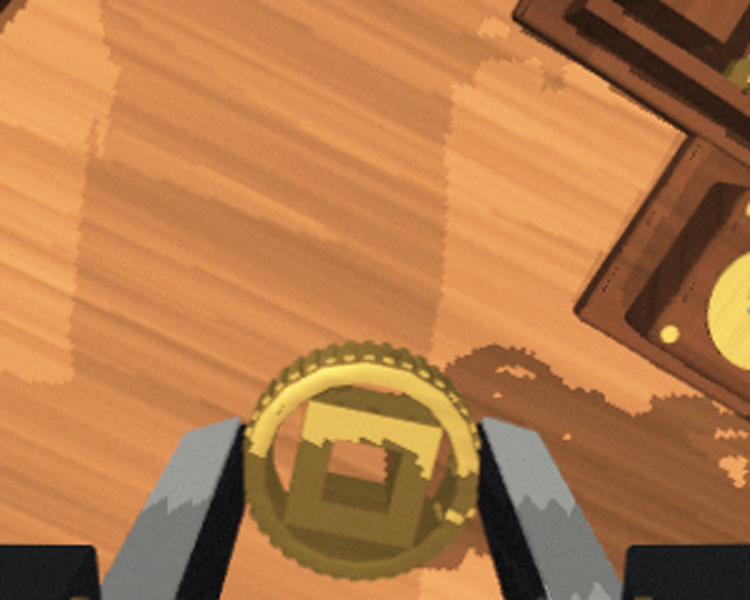

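```bash
python3 - <<'E'
from h import *
c=load('w15');T=tool()[0]; zt=T[2,3]+10.1
for L in ([(305,402),(443,428),(416,549),(283,525)],[(333,438),(402,450),(388,513),(320,498)]):
    P=np.array([onz(c,(170+u/2.5,100+v/2.5),zt) for u,v in L])
    t=np.linalg.inv(T)@np.append(P.mean(0),1)
    print(P.mean(0).round(1),'tool',t.round(1),[round(float(np.degrees(np.arctan2(*(P[(i+1)%4]-P[i])[:2][::-1])))%90,1) for i in range(4)])
E
```

```text
[460.2 201.2 164.3] tool [ -0.9   1.2 -10.1   1. ] [15.0, 15.9, 15.0, 15.7]
[460.6 201.6 164.3] tool [ -0.4   1.  -10.1   1. ] [15.7, 15.3, 12.7, 14.4]
```

```bash
python3 -m jog '[[0.16,2.82,0,0,0,0,0],[0.16,2.82,0,0,0,0,0],[0.16,2.82,0,0,0,0,0],[0.16,2.82,0,0,0,0,0],[0.16,2.82,0,0,0,0,0],[0,0,0,0,0,0.14,0],[0,0,0,0,0,0.14,0],[0,0,0,0,0,0.14,0]]' 
python3 -m jog '[[0,0,0,0,-0.004,0.12,0],[0,0,0,0,0,0,0],[0,0,0,0,0,0,0]]' 
python3 plan.py 531 80.8 120 -0.077
python3 -c "
from h import *
c=shot('wrist','w16');crop(c,170,100,470,340,2.5,'w16a')
s=shot('scene','s16');d=shot('side','d16');
a=cv2.resize(s['color'][170:250,290:390],(500,400),interpolation=2);b=cv2.resize(d['color'][250:350,290:390],(400,400),interpolation=2)
cv2.imwrite('pics/sd16.png',np.hstack([a,b])[:, :800])
"
```

```text
clock: 19.65
eef_pos: [529.6, 79.7, 152.1]
eef_rot: [-3.141, 0.003, 0.033]
wrist_force: [0.1, -0.0, -1.9]
finger_gap: 49.3
clock: 19.95
eef_pos: [529.9, 79.9, 153.1]
eef_rot: [3.141, 0.005, -0.077]
wrist_force: [0.4, -0.4, -0.9]
finger_gap: 49.5
pos [529.9  79.9 153.1] rot [ 3.141  0.005 -0.077] gap 49.5 F [ 0.4 -0.4 -0.9] t 19.95
turn(tool) [0.0001 0.005  0.0003]  shift cm before turn [ 0.12 -0.1   3.31]  after turn [ 0.1  -0.1   3.31]
```

View pics/w16a.png

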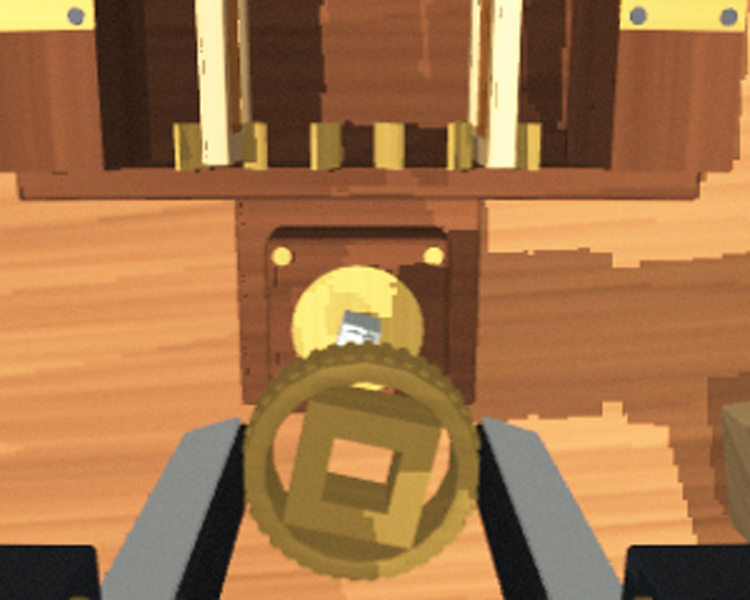

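View pics/sd16.png

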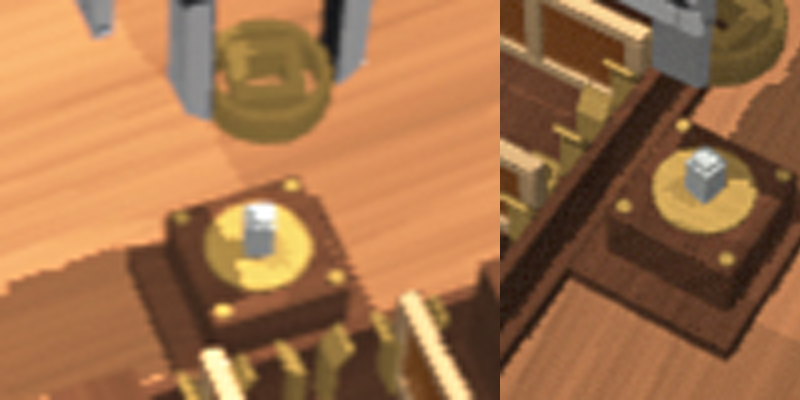

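```bash
python3 - <<'E'
from h import *
s=load('s16');d=load('d16')
print(onz(s,(342,211.8),69).round(1),onz(d,(341.3,289.3),69).round(1))
print('boss',onz(s,(290+259/5,170+247/5),46).round(1),onz(d,(290+205/4,250+190/4),46).round(1))
c=load('w16')
print('boss wrist',onz(c,(170+358/2.5,100+330/2.5),46).round(1))
E
```

```text
[528.2  83.   69. ] [530.6  82.3  69. ]
boss [531.1  82.2  46. ] [529.4  82.4  46. ]
boss wrist [530.6  79.6  46. ]
```

```bash
python3 -m jog '[[0.15,-0.13,2.5,0,0.005,0,0],[0,0,2.5,0,0,0,0],[0,0,2.2,0,0,0,0],[0,0,0,0,0,0,0],[0,0,0,0,0,0,0]]' 
python3 plan.py 531.5 81.2 80 -0.077
python3 -c "
from h import *
c=shot('wrist','w17');crop(c,220,180,400,340,4,'w17a')
s=shot('scene','s17');d=shot('side','d17');
a=cv2.resize(s['color'][170:250,290:390],(500,400),interpolation=2);b=cv2.resize(d['color'][250:350,290:390],(400,400),interpolation=2)
cv2.imwrite('pics/sd17.png',np.hstack([a,b])[:, :800])
"
```

```text
clock: 20.6
eef_pos: [532.2, 81.2, 83.0]
eef_rot: [-3.141, -0.002, -0.079]
wrist_force: [0.9, -0.0, -0.2]
finger_gap: 49.8
pos [532.2  81.2  83. ] rot [-3.141e+00 -2.000e-03 -7.900e-02] gap 49.8 F [ 0.9 -0.  -0.2] t 20.6
turn(tool) [-0.0002 -0.0021 -0.0023]  shift cm before turn [-0.07  0.01  0.3 ]  after turn [-0.07  0.01  0.3 ]
```

View pics/w17a.png

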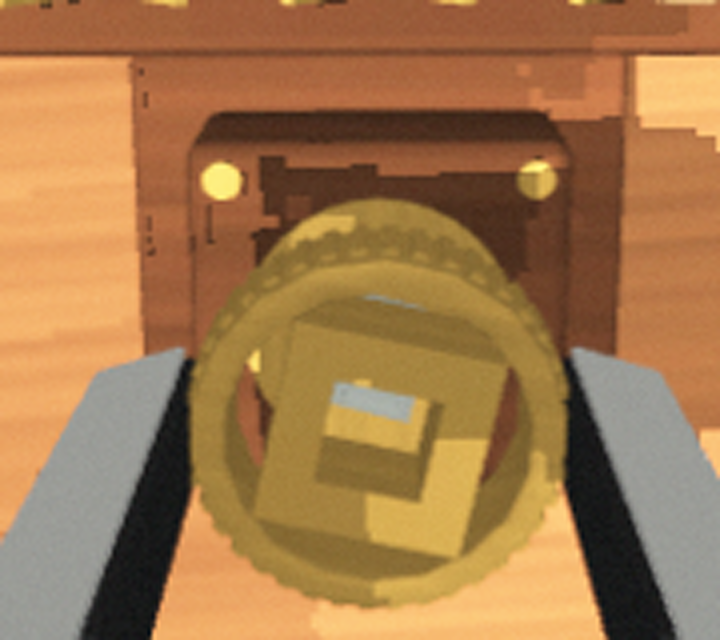

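View pics/sd17.png

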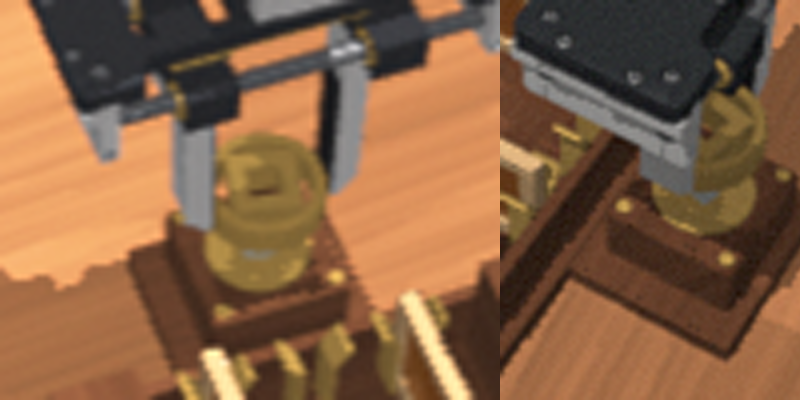

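```bash
python3 - <<'E'
from h import *
c=load('w17');T=tool()[0]
iT=np.linalg.inv(c['T'])
def cr(P): return ((proj(c,P)-[220,180])*4).round(0).tolist()
zt=T[2,3]+10.1
# bore corners on the top face as seen
L=[(334,384),(438,404),(419,498),(317,480)]
P=np.array([onz(c,(220+u/4,180+v/4),zt) for u,v in L]); m=P.mean(0); print('bore c',m.round(1),'tool',(np.linalg.inv(T)@np.append(m,1)).round(1),[np.linalg.norm(P[(i+1)%4]-P[i]).round(1) for i in range(4)])
print('ang',[round(float(np.degrees(np.arctan2(*(P[(i+1)%4]-P[i])[:2][::-1])))%90-90,1) for i in range(4)])
Pb=P.copy(); Pb[:,2]-=16; print('bore bottom proj',cr(Pb))
sq=np.array([[1,1],[1,-1],[-1,-1],[-1,1]])
a=np.radians(-16);R=np.array([[np.cos(a),-np.sin(a)],[np.sin(a),np.cos(a)]])
for S in [(531.1,80.1),m[:2]]:
    for h,z in ((4.5,69),(6,66),(6,46)):
        print(S,z,cr(np.c_[sq@R.T*h+S,np.full(4,z)]))
E
```

```text
bore c [532.4  80.   93.9] tool [ -0.2   1.2 -10.1   1. ] [np.float64(13.6), np.float64(13.4), np.float64(13.5), np.float64(13.6)]
ang [-16.2, -14.6, -15.5, -14.5]
bore bottom proj [[337.0, 342.0], [433.0, 360.0], [416.0, 448.0], [322.0, 431.0]]
(531.1, 80.1) 69 [[353.0, 347.0], [414.0, 358.0], [401.0, 415.0], [341.0, 403.0]]
(531.1, 80.1) 66 [[345.0, 329.0], [425.0, 344.0], [409.0, 418.0], [330.0, 403.0]]
(531.1, 80.1) 46 [[348.0, 288.0], [421.0, 302.0], [406.0, 370.0], [334.0, 357.0]]
[532.35920025  80.0428482 ] 69 [[353.0, 339.0], [413.0, 350.0], [401.0, 407.0], [341.0, 395.0]]
[532.35920025  80.0428482 ] 66 [[345.0, 320.0], [425.0, 336.0], [408.0, 410.0], [330.0, 395.0]]
[532.35920025  80.0428482 ] 46 [[348.0, 280.0], [421.0, 294.0], [406.0, 363.0], [334.0, 349.0]]
```

```bash
python3 -m jog '[[-0.12,0,0.4,0,0,0,0],[0,0,0.4,0,0,0,0],[0,0,0.4,0,0,0,0],[0,0,0.3,0,0,0,0],[0,0,0.2,0,0,0,0],[0,0,0,0,0,0,0]]' 
python3 plan.py 531.1 81.2 52 -0.079
```

```text
clock: 21.35
eef_pos: [530.7, 81.3, 65.1]
eef_rot: [-3.141, -0.002, -0.08]
wrist_force: [-0.1, 0.5, -1.8]
finger_gap: 49.4
pos [530.7  81.3  65.1] rot [-3.141e+00 -2.000e-03 -8.000e-02] gap 49.4 F [-0.1  0.5 -1.8] t 21.35
turn(tool) [-0.0001 -0.0015 -0.0012]  shift cm before turn [0.04 0.   1.31]  after turn [0.04 0.   1.31]
```

```bash
python3 -m jog '[[0.03,0,0.4,0,0,0,0],[0,0,0.4,0,0,0,0],[0,0,0.4,0,0,0,0],[0,0,0.1,0,0,0,0],[0,0,0,0,0,0,0],[0,0,0,0,0,0,0]]' 
python3 plan.py 531.1 81.2 52 -0.079
python3 -c "
from h import *
c=shot('wrist','w18');crop(c,220,180,400,340,4,'w18a')
s=shot('scene','s18');d=shot('side','d18');
a=cv2.resize(s['color'][170:250,290:390],(500,400),interpolation=2);b=cv2.resize(d['color'][250:350,290:390],(400,400),interpolation=2)
cv2.imwrite('pics/sd18.png',np.hstack([a,b])[:, :800])
"
```

```text
clock: 21.95
eef_pos: [531.2, 81.2, 52.5]
eef_rot: [-3.141, -0.002, -0.08]
wrist_force: [0.0, -0.4, -1.1]
finger_gap: 49.8
pos [531.2  81.2  52.5] rot [-3.141e+00 -2.000e-03 -8.000e-02] gap 49.8 F [ 0.  -0.4 -1.1] t 21.95
turn(tool) [-0.0003 -0.0022 -0.0012]  shift cm before turn [-0.01  0.    0.05]  after turn [-0.01  0.    0.05]
```

View pics/w18a.png

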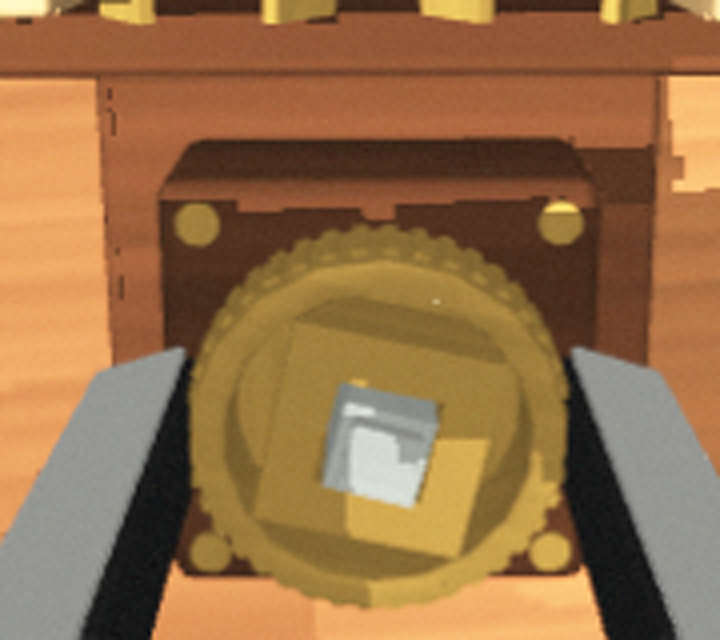

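View pics/sd18.png

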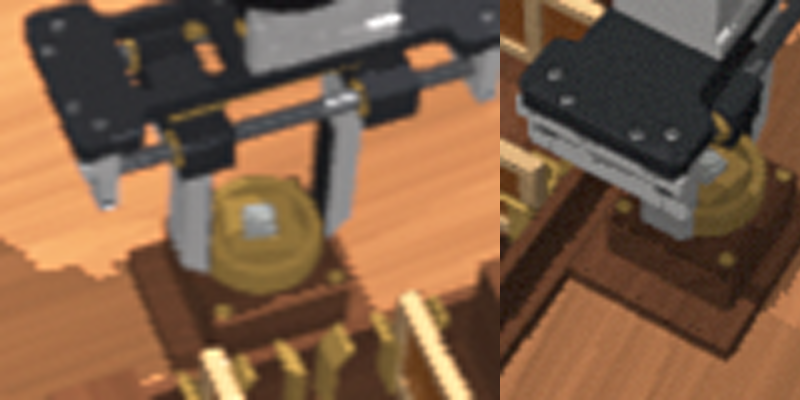

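```bash
python3 -m jog '[[0,0,0,0,0,0,65],[0,0,0,0,0,0,65],[0,0,0,0,0,0,65],[0,0,0,0,0,0,65],[0,0,-2,0,0,0,65],[0,0,-4,0,0,0,65],[0,0,-4,0,0,0,65],[0,0,-4,0,0,0,65]]' 
python3 -m jog '[[0,0,0,0,0,0,65],[0,0,0,0,0,0,65]]' 
python3 -c "
from h import *
c=shot('wrist','w19')
s=shot('scene','s19'); crop(s,420,130,500,250,5,'s19a')
"
```

```text
clock: 22.9
eef_pos: [530.6, 81.2, 194.1]
eef_rot: [-3.141, -0.002, -0.08]
wrist_force: [-0.2, -0.2, 0.1]
finger_gap: 60.9
clock: 23.1
eef_pos: [531.0, 81.2, 192.7]
eef_rot: [-3.141, -0.003, -0.08]
wrist_force: [0.1, 0.3, -1.0]
finger_gap: 61.2
```

View pics/w19.png

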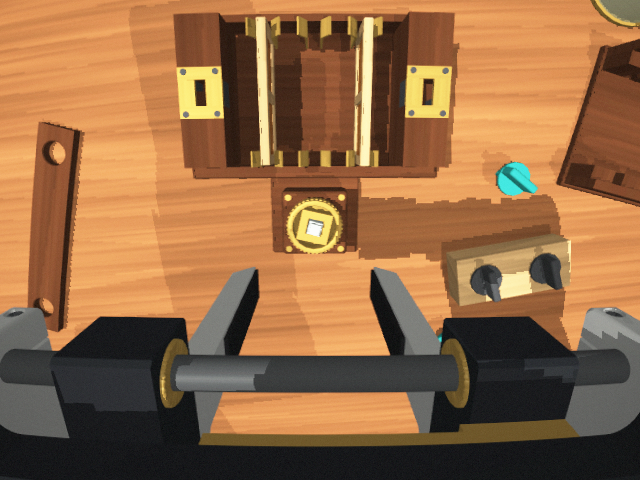

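View pics/s19a.png

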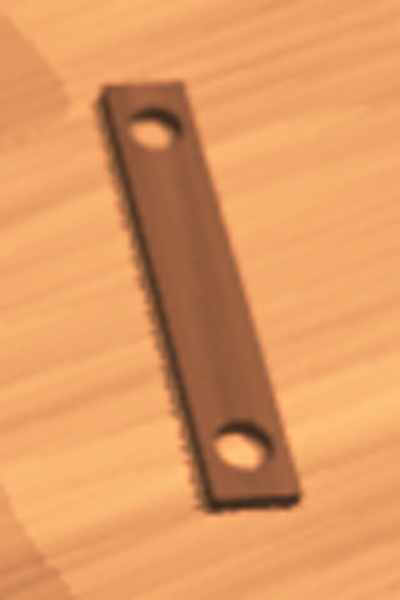

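```bash
python3 - <<'E'
from h import *
s=load('s19');c=load('w19')
for cc,a,b in ((s,(451,155.6),(468.6,218.6)),(c,(46,305),(56,152))):
    A=onz(cc,a,10);B=onz(cc,b,10);d=B-A;print(A.round(1),B.round(1),((A+B)/2).round(1),np.linalg.norm(d).round(1),np.arctan2(d[1],d[0]).round(3))
E
```

```text
[448.3 410.5  10. ] [619.8 348.8  10. ] [534.1 379.6  10. ] 182.3 -0.345
[450.7 404.3  10. ] [621.4 343.6  10. ] [536.  373.9  10. ] 181.2 -0.341
```

```bash
python3 plan.py 535 377 170 -0.343
```

```text
pos [530.3  81.2 191.1] rot [ 3.141  0.    -0.08 ] gap 61.1 F [ 0.3 -0.8 -0.2] t 23.2
turn(tool) [1.000e-04 0.000e+00 2.628e-01]  shift cm before turn [ -1.91 -29.52   2.1 ]  after turn [ -9.51 -28.02   2.11]
```

```bash
python3 -m jog '[[-0.3,-4.9,0,0,0,0,70],[-0.3,-4.9,0,0,0,0,70],[-0.3,-4.9,0,0,0,0,70],[-0.3,-4.9,0,0,0,0,70],[-0.3,-4.9,0,0,0,0,70],[-0.4,-4.9,1,0,0,0.1,70],[0,0,1,0,0,0.1,70],[0,0,0,0,0,0.063,70]]'
python3 -m jog '[[0,0,0,0,0,0,70],[0,0,0,0,0,0,70]]' 
python3 plan.py 535 377 170 -0.343
python3 -c "
from h import *
c=shot('wrist','w20')"
```

```text
clock: 24.0
eef_pos: [534.0, 376.5, 168.3]
eef_rot: [3.138, 0.002, -0.345]
wrist_force: [-0.2, -1.6, 0.3]
finger_gap: 66.0
clock: 24.2
eef_pos: [535.4, 375.4, 171.6]
eef_rot: [3.141, -0.001, -0.341]
wrist_force: [-0.4, 0.2, 0.0]
finger_gap: 66.1
pos [535.4 375.4 171.6] rot [ 3.141e+00 -1.000e-03 -3.410e-01] gap 66.1 F [-0.4  0.2  0. ] t 24.2
turn(tool) [ 0.0003 -0.0011  0.0016]  shift cm before turn [-0.09 -0.14  0.16]  after turn [-0.09 -0.14  0.16]
```

View pics/w20.png

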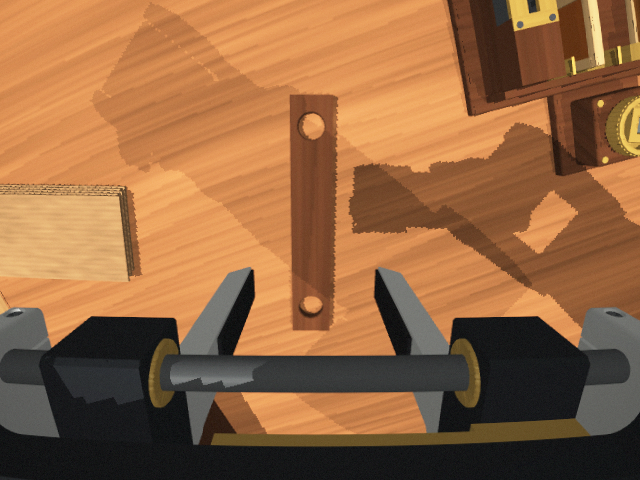

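```bash
python3 - <<'E'
from h import *
c=load('w20');T=tool()[0]
A=onz(c,(311,305.5),10);B=onz(c,(311.5,126),10);d=B-A
print(((A+B)/2).round(1),np.linalg.norm(d).round(1),np.arctan2(d[1],d[0]).round(3))
print('tool',(np.linalg.inv(T)@np.append((A+B)/2,1)).round(1))
for p in [(291,95),(293,329),(333,95),(329,329)]: print((np.linalg.inv(T)@np.append(onz(c,p,10),1)).round(1))
E
```

```text
[534.6 377.6  10. ] 182.2 -0.347
tool [ -1.9  -1.7 162.    1. ]
[116.8 -20.  162.2   1. ]
[-121.   -21.8  161.9    1. ]
[116.8  18.5 162.2   1. ]
[-121.    17.2  161.8    1. ]
```

```bash
python3 -m jog '[[-0.2,-0.2,4,0,0,0.004,70],[0,0,4,0,0,0,70],[0,0,4,0,0,0,70],[0,0,2.5,0,0,0,70],[0,0,1.9,0,0,0,70],[0,0,0,0,0,0,70],[0,0,0,0,0,0,0],[0,0,0,0,0,0,0]]' 40
python3 -m jog '[[0,0,0,0,0,0,0],[0,0,0,0,0,0,0],[0,0,0,0,0,0,0]]' 40
```

```text
clock: 25.05
eef_pos: [535.4, 378.5, 10.1]
eef_rot: [-3.139, -0.003, -0.347]
wrist_force: [0.7, -0.7, -0.6]
finger_gap: 53.3
clock: 25.35
eef_pos: [535.8, 378.2, 11.4]
eef_rot: [-3.139, -0.004, -0.347]
wrist_force: [-9.8, -15.7, 37.9]
finger_gap: 30.1
```

```bash
python3 -m jog '[[0,0,-1,0,0,0,70],[0,0,-1,0,0,0,70],[0,0,0,0,0,0,70],[0,0,0,0,0,0,70],[0,0,0,0,0,0,70]]'
python3 plan.py 535 377 170 -0.347
python3 -c "
from h import *
c=shot('wrist','w21')
crop(c,170,60,490,340,2.5,'w21a')"
```

```text
clock: 25.85
eef_pos: [534.4, 378.1, 27.9]
eef_rot: [-3.141, -0.001, -0.347]
wrist_force: [0.3, -0.6, 0.6]
finger_gap: 64.4
pos [534.4 378.1  27.9] rot [-3.141e+00 -1.000e-03 -3.470e-01] gap 64.4 F [ 0.3 -0.6  0.6] t 25.85
turn(tool) [-0.0001 -0.0014 -0.0002]  shift cm before turn [  0.12   0.08 -14.21]  after turn [  0.1    0.08 -14.21]
```

View pics/w21a.png

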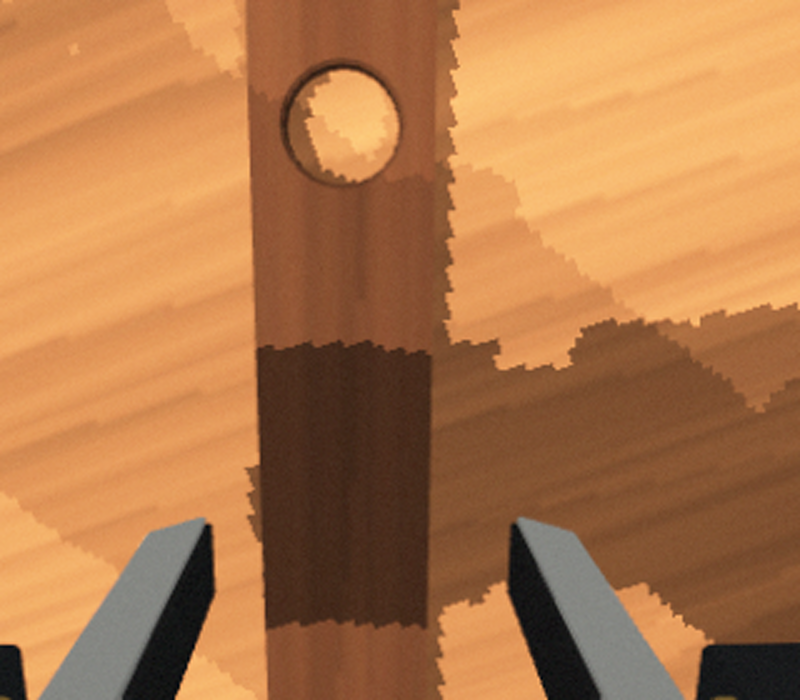

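```bash
python3 -m jog '[[0,-0.3,1,0,0,0,70],[0,0,1,0,0,0,70],[0,0,0.3,0,0,0,70],[0,0,0,0,0,0,70],[0,0,0,0,0,0,70],[0,0,0,0,0,0,70]]'
python3 plan.py 535 377 4 -0.347
```

```text
clock: 26.5
eef_pos: [535.9, 381.1, 5.9]
eef_rot: [-3.14, -0.002, -0.347]
wrist_force: [0.4, 0.4, 0.3]
finger_gap: 66.0
pos [535.9 381.1   5.9] rot [-3.14e+00 -2.00e-03 -3.47e-01] gap 66.0 F [0.4 0.4 0.3] t 26.5
turn(tool) [-0.0012 -0.0023 -0.0002]  shift cm before turn [0.06 0.42 0.19]  after turn [0.06 0.42 0.19]
```

```bash
python3 -m jog '[[0,0,0.35,0,0,0,70],[0,0,0,0,0,0,70],[0,0,0,0,0,0,30],[0,0,0,0,0,0,30],[0,0,0,0,0,0,30],[0,0,0,0,0,0,30],[0,0,0,0,0,0,30]]' 30
python3 plan.py 535 377 4 -0.347
```

```text
clock: 27.2
eef_pos: [535.7, 381.1, 2.1]
eef_rot: [-3.141, -0.002, -0.347]
wrist_force: [-0.1, -1.1, 0.3]
finger_gap: 39.5
pos [535.7 381.1   2.1] rot [-3.141e+00 -2.000e-03 -3.470e-01] gap 39.5 F [-0.1 -1.1  0.3] t 27.2
turn(tool) [-0.0009 -0.002  -0.0001]  shift cm before turn [ 0.07  0.41 -0.19]  after turn [ 0.07  0.41 -0.19]
```

```bash
python3 -m jog '[[0,0,0,0,0,0,30],[0,0,-1,0,0,0,30],[0,0,-2,0,0,0,30],[0,0,-4,0,0,0,30],[0,0,-4,0,0,0,30],[0,0,-4,0,0,0,30],[0,0,-2,0,0,0,30],[0,0,0,0,0,0,30]]' 50
python3 plan.py 645.2 71.6 170 1.493
python3 -c "
from h import *
c=shot('wrist','w22');c=shot('side','d22')"
```

```text
clock: 28.0
eef_pos: [536.3, 381.6, 176.0]
eef_rot: [-3.136, -0.006, -0.347]
wrist_force: [0.2, 0.4, -1.6]
finger_gap: 39.0
pos [536.3 381.6 176. ] rot [-3.136 -0.006 -0.347] gap 39.0 F [ 0.2  0.4 -1.6] t 28.0
turn(tool) [ 1.3000e-03 -8.9000e-03 -1.8401e+00]  shift cm before turn [20.79 25.45  0.58]  after turn [-30.06  13.27   0.6 ]
```

View pics/w22.png

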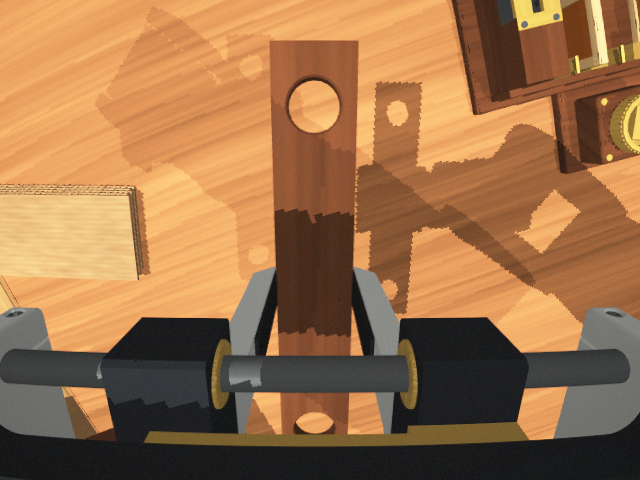

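View pics/d22.png

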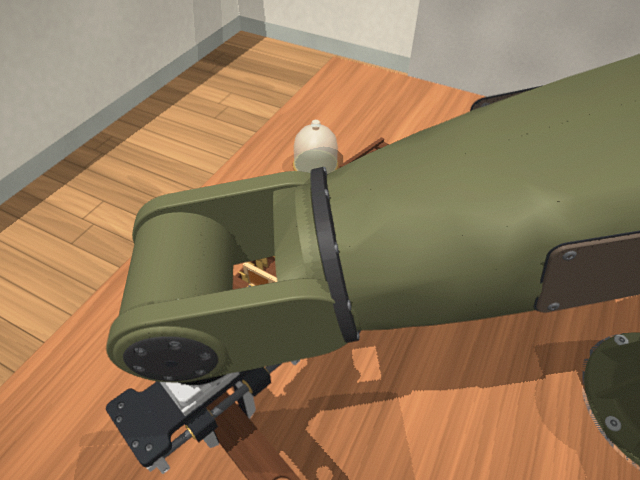

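```bash
python3 - <<'E'
from h import *
c=load('w22');T=tool()[0];z=T[2,3]+7.9
m=np.linalg.inv(T)
for p in [(314.3,106.5),(270.5,41),(358,41),(277,265),(353,265)]: print(p,(m@np.append(onz(c,p,z),1)).round(1))
E
python3 -m jog '[[0,0,0,0,0,-0.15,30],[0,0,0,0,0,-0.15,30],[0,0,0,0,0,-0.15,30],[0,0,0,0,0,-0.15,30],[0,0,0,0,0,-0.15,30],[0,0,0,0,0,-0.15,30],[0,0,0,0,0,-0.15,30],[0,0,0,0,0,-0.15,30]]'
python3 -m jog '[[0,0,0,0,0,-0.15,30],[0,0,0,0,0,-0.15,30],[0,0,0,0,0,-0.15,30],[0,0,0,0,0,-0.15,30],[0,0,0,0,0,-0.04,30],[0,0,0,0,0,0,30],[0,0,0,0,0,0,30]]'
python3 plan.py 645.2 71.6 170 1.493
```

```text
(314.3, 106.5) [92.3  0.  -7.8  1. ]
(270.5, 41) [121.6 -20.2  -7.7   1. ]
(358, 41) [121.5  20.2  -7.7   1. ]
(277, 265) [ 12.5 -19.8  -7.9   1. ]
(353, 265) [12.6 20.5 -7.9  1. ]
clock: 28.9
eef_pos: [534.7, 380.6, 169.5]
eef_rot: [3.141, 0.002, 0.859]
wrist_force: [-1.0, -0.0, -2.4]
finger_gap: 39.3
clock: 29.6
eef_pos: [535.0, 380.8, 170.6]
eef_rot: [3.141, 0.001, 1.491]
wrist_force: [-0.4, 0.6, -0.8]
finger_gap: 39.1
pos [535.  380.8 170.6] rot [3.141e+00 1.000e-03 1.491e+00] gap 39.1 F [-0.4  0.6 -0.8] t 29.6
turn(tool) [ 0.0003  0.0011 -0.0019]  shift cm before turn [-29.94  13.45   0.09]  after turn [-29.97  13.39   0.06]
```

```bash
python3 -m jog '[[-4,1.8,0,0,0,0,30],[-4.3,1.95,0,0,0,0,30],[-4.4,1.95,0,0,0,0,30],[-4.4,1.95,0,0,0,0,30],[-4.4,1.95,0,0,0,0,30],[-4.4,1.95,0,0,0,0,30],[-4.0,1.85,0,0,0,0,30],[0,0,0,0,0,0,30]]'
python3 -m jog '[[0,0,0,0,0,0,30],[0,0,0,0,0,0,30]]'
python3 plan.py 645.2 71.6 130 1.493
python3 -c "
from h import *
c=shot('wrist','w23');shot('scene','s23')"
```

```text
clock: 30.4
eef_pos: [646.6, 67.4, 171.2]
eef_rot: [3.14, 0.001, 1.486]
wrist_force: [0.3, 0.2, -0.9]
finger_gap: 39.6
clock: 30.6
eef_pos: [645.3, 73.5, 171.8]
eef_rot: [3.14, -0.0, 1.493]
wrist_force: [0.3, 0.7, -0.9]
finger_gap: 39.0
pos [645.3  73.5 171.8] rot [ 3.14  -0.     1.493] gap 39.0 F [ 0.3  0.7 -0.9] t 30.6
turn(tool) [ 0.0014 -0.0003  0.0001]  shift cm before turn [-0.19  0.    4.18]  after turn [-0.19  0.01  4.18]
```

View pics/w23.png

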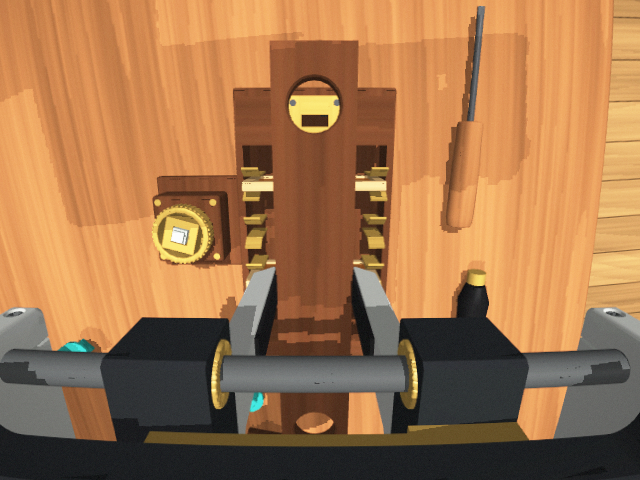

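View pics/s23.png

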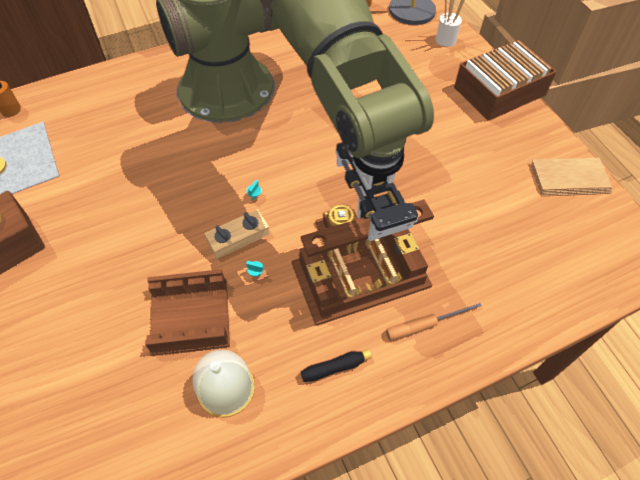

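```bash
python3 -m jog '[[-0.2,0,3,0.001,0,0,30],[0,0,3,0,0,0,30],[0,0,2,0,0,0,30],[0,0,1,0,0,0,30],[0,0,0,0,0,0,30],[0,0,0,0,0,0,30]]'
python3 plan.py 645.2 71.6 75.5 1.493
python3 -c "
from h import *
c=shot('wrist','w24');crop(c,220,20,420,280,2.3,'w24a');d=shot('side','d24');crop(d,180,160,400,360,3.5,'d24a')"
```

```text
clock: 31.3
eef_pos: [646.1, 70.9, 83.4]
eef_rot: [3.139, -0.0, 1.493]
wrist_force: [-0.4, 0.5, -0.3]
finger_gap: 39.5
pos [646.1  70.9  83.4] rot [ 3.139 -0.     1.493] gap 39.5 F [-0.4  0.5 -0.3] t 31.3
turn(tool) [ 0.0025 -0.0004  0.0003]  shift cm before turn [ 0.06 -0.09  0.79]  after turn [ 0.06 -0.09  0.79]
```

View pics/w24a.png

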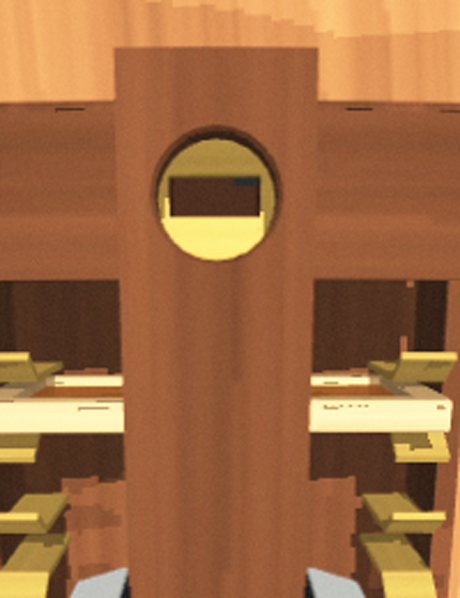

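View pics/d24a.png

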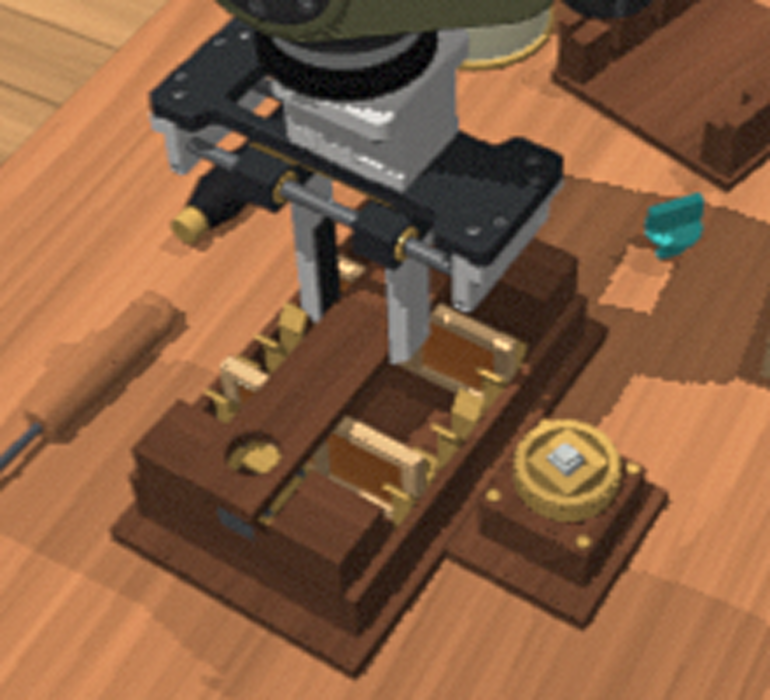

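```bash
python3 -m jog '[[0,-0.05,0.4,0.0025,0,0,30],[0,0,0.3,0,0,0,30],[0,0,0,0,0,0,30],[0,0,0,0,0,0,30]]'
python3 plan.py 645.2 71.6 75.5 1.493
```

```text
clock: 31.8
eef_pos: [645.1, 70.5, 75.1]
eef_rot: [-3.14, -0.0, 1.493]
wrist_force: [0.5, 0.3, -0.9]
finger_gap: 39.6
pos [645.1  70.5  75.1] rot [-3.14  -0.     1.493] gap 39.6 F [ 0.5  0.3 -0.9] t 31.8
turn(tool) [-0.0016 -0.0002 -0.0002]  shift cm before turn [ 0.11  0.   -0.04]  after turn [ 0.11  0.   -0.04]
```

```bash
python3 -m jog '[[0.1,0,0,0,0,0,30],[0,0,0,0,0,0,30],[0,0,0,0,0,0,60],[0,0,0,0,0,0,60],[0,0,0,0,0,0,60],[0,0,0,0,0,0,60]]'
python3 -m jog '[[0,0,-1,0,0,0,60],[0,0,-3,0,0,0,60],[0,0,-4,0,0,0,60],[0,0,-4,0,0,0,60],[0,0,0,0,0,0,60],[0,0,0,0,0,0,60]]'
python3 -c "
from h import *
c=shot('wrist','w25');d=shot('side','d25');crop(d,180,160,400,360,3.5,'d25a')"
```

```text
clock: 32.4
eef_pos: [645.2, 71.5, 75.3]
eef_rot: [-3.14, -0.0, 1.493]
wrist_force: [0.5, -0.5, 0.4]
finger_gap: 56.5
clock: 33.0
eef_pos: [645.6, 71.5, 196.4]
eef_rot: [3.141, -0.0, 1.493]
wrist_force: [-0.2, -0.2, -0.4]
finger_gap: 56.4
```

View pics/w25.png

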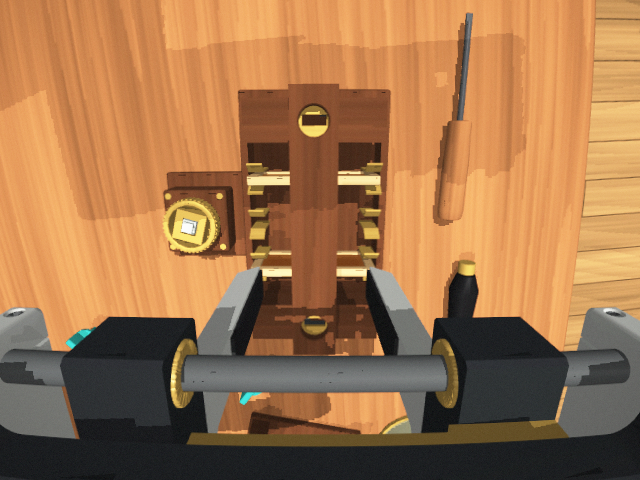

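View pics/d25a.png

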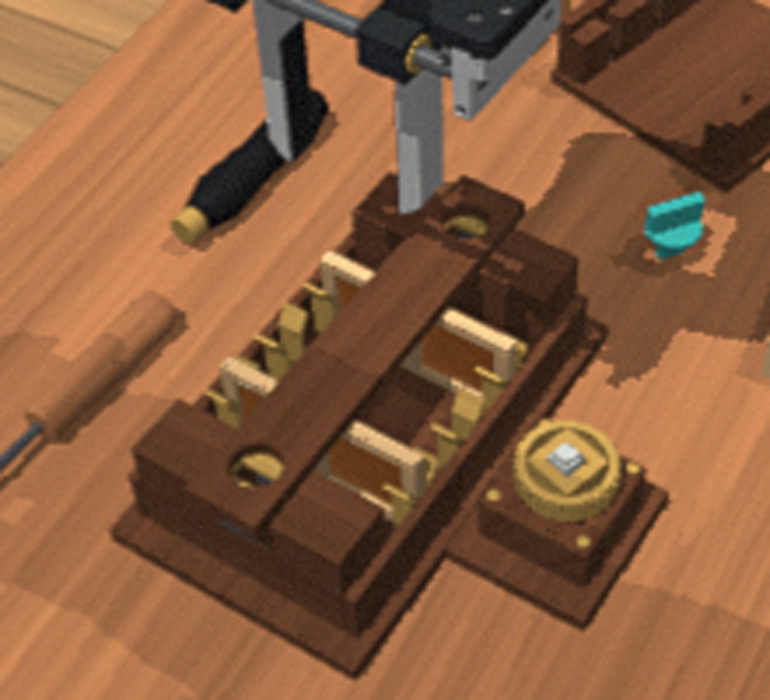

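```bash
python3 - <<'E'
from h import *
c=load('w13'); s=load('s1')
# wing top edge ends in w13b crop (x5, origin 480,180), z=52
for L in ([(352,245),(390,395)],[(672,185),(690,335)]):
    P=[onz(c,(480+u/5,180+v/5),52) for u,v in L]; d=P[0]-P[1]; print(((P[0]+P[1])/2).round(1),np.linalg.norm(d).round(1),np.arctan2(d[1],d[0]).round(3))
# block top corners z=30
P=[onz(c,(480+u/5,180+v/5),30) for u,v in [(175,195),(740,95),(727,332),(185,430)]]; print(np.round(P,1),np.mean(P,0).round(1))
print(monitor.read_state()['joints'].round(3))
E
python3 plan.py 455 -125 190 3.06
```

```text
[453.  -92.9  52. ] 33.3 0.341
[ 460.1 -158.1   52. ] 32.5 0.271
[[ 475.5  -63.5   30. ]
 [ 487.9 -186.9   30. ]
 [ 436.1 -191.8   30. ]
 [ 424.6  -69.4   30. ]] [ 456.  -127.9   30. ]
[0.054 0.534 1.219 0.    1.391 0.132]
pos [644.9  71.5 194.2] rot [-3.138 -0.     1.493] gap 56.4 F [0.5 0.3 0.1] t 33.1
turn(tool) [-0.0025 -0.0025 -1.5672]  shift cm before turn [-21.07 -17.4    0.47]  after turn [ 17.33 -21.13   0.42]
```

```bash
python3 -m jog '[[-3.51,-2.9,0,0,0,0,45],[-3.51,-2.9,0,0,0,0,45],[-3.51,-2.9,0,0,0,0,45],[-3.51,-2.9,0,0,0,0,45],[-3.51,-2.9,0,0,0,0,45],[-3.51,-2.9,0,0,0,0,45],[0,0,0,0,0,-0.15,45],[0,0,0,0,0,-0.15,45]]'
python3 -m jog '[[0,0,0,0,0,-0.15,45],[0,0,0,0,0,-0.15,45],[0,0,0,0,0,-0.15,45],[0,0,0,0,0,-0.15,45],[0,0,0,0,0,-0.15,45],[0,0,0,0,0,-0.15,45],[0,0,0,0,0,-0.15,45],[0,0,0,0,0,-0.15,45]]'
python3 -m jog '[[0,0,0,0,0,-0.15,45],[0,0,0,0,0,-0.15,45],[0,0,0,0,0,-0.147,45],[0,0,0,0,0,0,45],[0,0,0,0,0,0,45]]'
python3 plan.py 455 -125 190 3.44
python3 -c "
from h import *
c=shot('wrist','w26')"
```

```text
clock: 33.9
eef_pos: [454.4, -125.7, 194.7]
eef_rot: [-3.139, -0.001, 1.797]
wrist_force: [0.1, -0.2, 0.2]
finger_gap: 42.1
clock: 34.7
eef_pos: [455.0, -124.7, 194.3]
eef_rot: [3.141, -0.004, 2.999]
wrist_force: [0.4, -0.5, -0.8]
finger_gap: 42.1
clock: 35.2
eef_pos: [455.2, -124.8, 194.8]
eef_rot: [3.14, -0.002, -2.848]
wrist_force: [0.3, -0.5, 0.8]
finger_gap: 42.6
pos [ 455.2 -124.8  194.8] rot [ 3.140e+00 -2.000e-03 -2.848e+00] gap 42.6 F [ 0.3 -0.5  0.8] t 35.2
turn(tool) [ 0.0016 -0.0023 -0.0048]  shift cm before turn [ 0.02 -0.02  0.48]  after turn [ 0.03 -0.01  0.48]
```

View pics/w26.png

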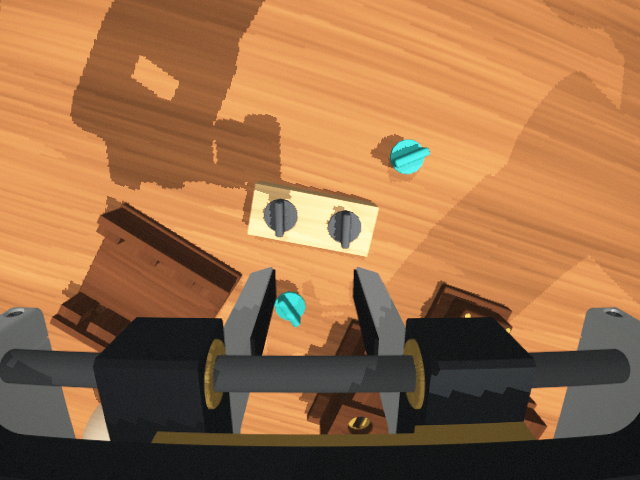

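```bash
python3 -c "
from h import *
c=load('w26');crop(c,240,170,400,270,5,'w26a')"
```

```text
(no output)
```

View pics/w26a.png

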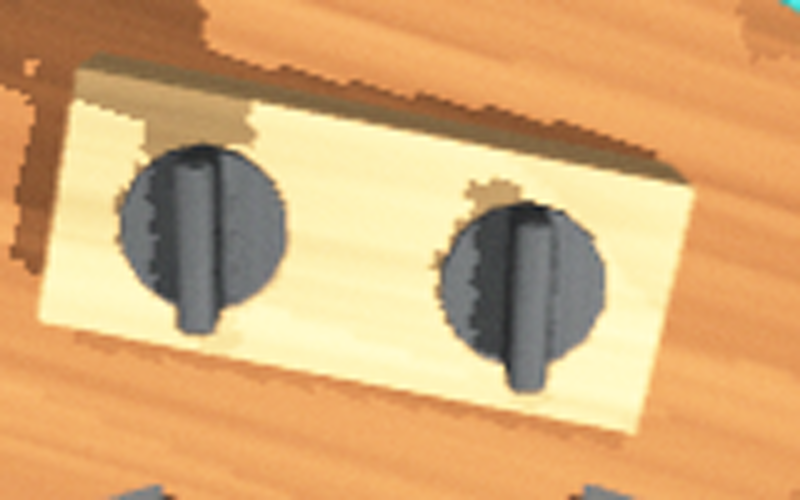

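```bash
python3 - <<'E'
from h import *
c=load('w26');T=tool()[0]
for L in ([(196,165),(197,333)],[(537,222),(526,392)]):
    P=[onz(c,(240+u/5,170+v/5),52) for u,v in L]; d=P[0]-P[1]; m=(P[0]+P[1])/2
    print(m.round(1),np.linalg.norm(d).round(1),(np.arctan2(d[1],d[0])%(2*np.pi)).round(3))
for p in [(204,228),(524,285)]: print('flange',onz(c,(240+p[0]/5,170+p[1]/5),34).round(1))
E
```

```text
[ 460.3 -158.    52. ] 32.1 3.416
[452.9 -94.5  52. ] 33.1 3.395
flange [ 459.9 -158.3   34. ]
flange [452.7 -94.4  34. ]
```

```bash
python3 plan.py 452.9 -95 90 3.40
```

```text
pos [ 455.3 -124.8  194.9] rot [ 3.140e+00 -2.000e-03 -2.848e+00] gap 42.5 F [-0.1  1.  -1. ] t 35.25
turn(tool) [ 0.0013 -0.0021  0.0356]  shift cm before turn [-0.66  2.91 10.49]  after turn [-0.53  2.94 10.49]
```

```bash
python3 -m jog '[[-0.33,1.46,2,0,0,0,42],[-0.33,1.45,3,0,0,0,42],[0,0,3,0.001,-0.002,0.036,42],[0,0,2,0,0,0,42],[0,0,0,0,0,0,42],[0,0,0,0,0,0,42]]'
python3 plan.py 452.9 -95 36 3.40
python3 -c "
from h import *
c=shot('wrist','w27');crop(c,200,140,440,330,3.3,'w27a')"
```

```text
clock: 35.85
eef_pos: [453.3, -95.2, 95.9]
eef_rot: [-3.141, 0.001, -2.881]
wrist_force: [0.9, 0.9, -0.3]
finger_gap: 39.5
pos [453.3 -95.2  95.9] rot [-3.141e+00  1.000e-03 -2.881e+00] gap 39.5 F [ 0.9  0.9 -0.3] t 35.85
turn(tool) [-0.0002  0.0006  0.0022]  shift cm before turn [0.04 0.03 5.99]  after turn [0.04 0.03 5.99]
```

View pics/w27a.png

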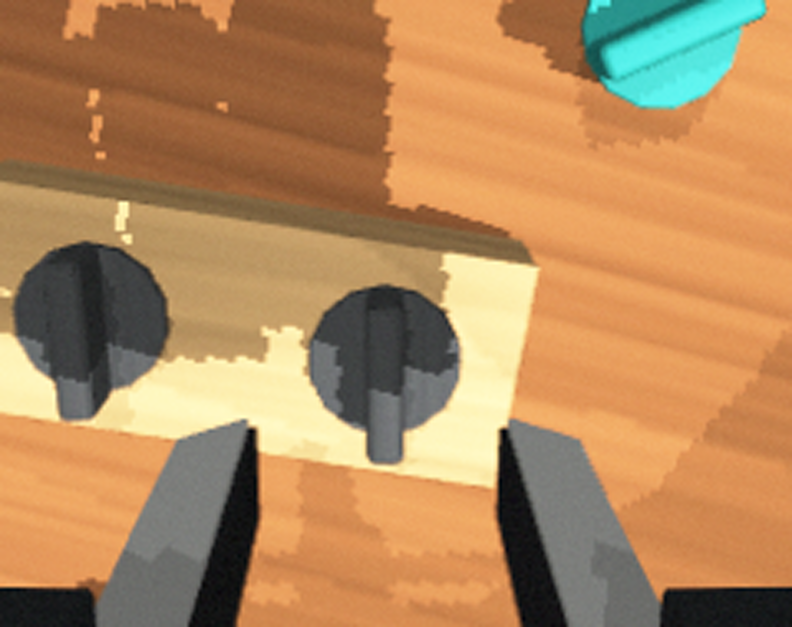

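```bash
python3 -m jog '[[0,0,2,0,0,0,42],[0,0,2,0,0,0,42],[0,0,1.5,0,0,0,42],[0,0,0,0,0,0,42],[0,0,0,0,0,0,42],[0,0,0,0,0,0,42]]'
```

```text
clock: 36.5
eef_pos: [453.9, -95.4, 41.7]
eef_rot: [-3.14, 0.002, -2.88]
wrist_force: [-1.0, -0.0, 0.0]
finger_gap: 39.5
```

```bash
python3 -m jog '[[0,0,0.35,0,0,0,42],[0,0,0,0,0,0,42],[0,0,0,0,0,0,0],[0,0,0,0,0,0,0],[0,0,0,0,0,0,0],[0,0,0,0,0,0,0],[0,0,0,0,0,0,0],[0,0,0,0,0,0,0]]' 40
python3 plan.py 452.9 -95 36 3.40
```

```text
clock: 37.3
eef_pos: [453.2, -95.1, 36.9]
eef_rot: [-3.141, 0.001, -2.879]
wrist_force: [-0.2, 0.4, -0.5]
finger_gap: 7.3
pos [453.2 -95.1  36.9] rot [-3.141e+00  1.000e-03 -2.879e+00] gap 7.3 F [-0.2  0.4 -0.5] t 37.3
turn(tool) [-0.0003  0.0007  0.0038]  shift cm before turn [0.03 0.02 0.09]  after turn [0.03 0.02 0.09]
```

```bash
python3 -m jog '[[0,0,-1,0,0,0,0],[0,0,-2,0,0,0,0],[0,0,-4,0,0,0,0],[0,0,-4,0,0,0,0],[0,0,-2,0,0,0,0],[0,0,0,0,0,0,0],[0,0,0,0,0,0,0]]' 40
python3 plan.py 652.3 163.5 165 3.064
python3 -c "
from h import *
c=shot('wrist','w28');crop(c,200,140,440,330,3.3,'w28a')"
```

```text
clock: 38.0
eef_pos: [452.9, -95.1, 166.8]
eef_rot: [-3.141, 0.001, -2.879]
wrist_force: [-0.2, 0.9, -1.2]
finger_gap: 7.6
pos [452.9 -95.1 166.8] rot [-3.141e+00  1.000e-03 -2.879e+00] gap 7.6 F [-0.2  0.9 -1.2] t 38.0
turn(tool) [-2.000e-04  9.000e-04  3.398e-01]  shift cm before turn [-25.96  19.8    0.19]  after turn [-17.88  27.32   0.18]
```

View pics/w28a.png

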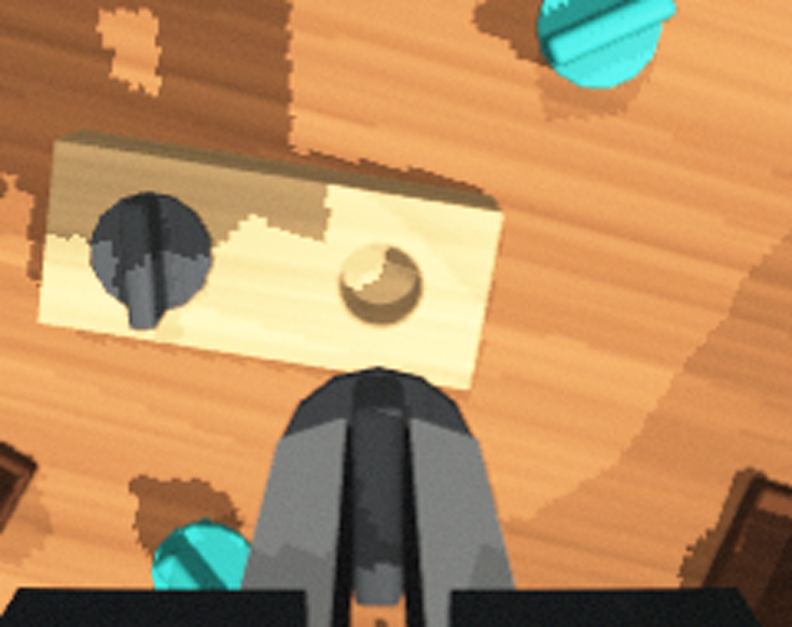

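```bash
python3 - <<'E'
from h import *
c=load('w28');T=tool()[0];z=T[2,3]+15.1
P=[onz(c,(200+u/3.3,140+v/3.3),z) for u,v in [(379,407),(378,604)]]
for p in P: print((np.linalg.inv(T)@np.append(p,1)).round(1))
# flange far edge: tangent (378,370) at z underside+4 = TCP-2.9
p=onz(c,(200+378/3.3,140+369/3.3),T[2,3]-2.9); print('flange far',(np.linalg.inv(T)@np.append(p,1)).round(1))
E
python3 -m jog '[[-3.71,2.83,0,0,0,0,0],[-3.71,2.83,0,0,0,0,0],[-3.71,2.83,0,0,0,0,0],[-3.71,2.83,0,0,0,0,0],[-3.71,2.83,0,0,0,0,0],[-3.71,2.83,0,0,0,0,0],[-3.7,2.82,0,0,0,0.12,0],[0,0,0,0,0,0.12,0]]'
python3 -m jog '[[0,0,0,0,0,0.1,0],[0,0,0,0,0,0,0],[0,0,0,0,0,0,0]]'
python3 plan.py 652.3 163.5 165 3.064
python3 -c "
from h import *
c=shot('wrist','w29')
s=shot('scene','s29');d=shot('side','d29')"
```

```text
[ 16.7  -0.8 -15.1   1. ]
[-16.2  -1.  -15.1   1. ]
flange far [16.9 -1.   2.9  1. ]
clock: 38.85
eef_pos: [653.2, 167.4, 163.2]
eef_rot: [-3.141, -0.003, -3.121]
wrist_force: [-0.9, -1.0, -0.6]
finger_gap: 7.6
clock: 39.15
eef_pos: [652.2, 163.2, 165.9]
eef_rot: [-3.141, -0.001, 3.067]
wrist_force: [-0.3, -0.6, -0.1]
finger_gap: 7.5
pos [652.2 163.2 165.9] rot [-3.141e+00 -1.000e-03  3.067e+00] gap 7.5 F [-0.3 -0.6 -0.1] t 39.15
turn(tool) [-0.0005 -0.0009  0.0027]  shift cm before turn [-0.01  0.03  0.09]  after turn [-0.01  0.03  0.09]
```

View pics/w29.png

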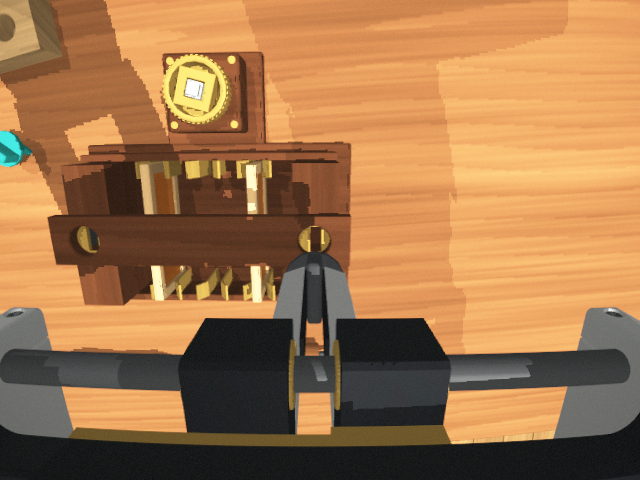

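View pics/s29.png

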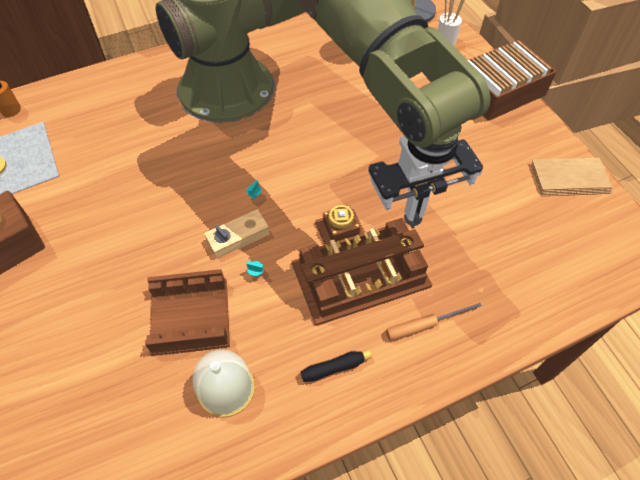

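```bash
python3 -c "
from h import *
c=load('w29')
a=cv2.resize(c['color'][200:290,270:360],(540,540),interpolation=2)
cv2.imwrite('pics/w29a.png',a)"
```

```text
(no output)
```

View pics/w29a.png

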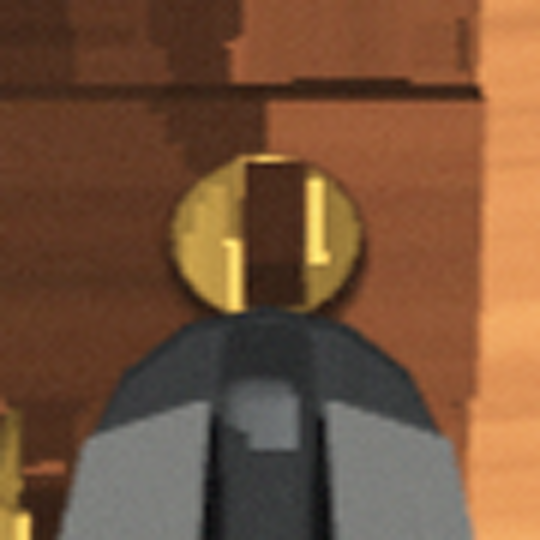

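```bash
python3 -c "
from h import *
c=load('w29');T=tool()[0]
p=onz(c,(316,239),73);t=np.linalg.inv(T)@np.append(p,1);print(p.round(1),t.round(1))
for q in [(246,163),(306,163),(246,305),(306,305)]: print((np.linalg.inv(T)@np.append(onz(c,(270+q[0]/6,200+q[1]/6),73),1)).round(1))
p=onz(c,(270+268/6,200+232/6),83);print('hole',(np.linalg.inv(T)@np.append(p,1)).round(1))
"
```

```text
[652.8 163.6  73. ] [-0.3  0.4 93.8  1. ]
[ 9.4 -3.6 93.8  1. ]
[ 9.4  4.4 93.8  1. ]
[-10.2  -3.6  93.8   1. ]
[-10.2   4.5  93.8   1. ]
hole [ 2.7 -0.7 83.8  1. ]
```

```bash
python3 -m jog '[[-0.05,0.12,2,0,0,0.003,0],[0,0,2,0,0,0,0],[0,0,1.3,0,0,0,0],[0,0,0,0,0,0,0],[0,0,0,0,0,0,0]]'
python3 plan.py 652.3 163.5 101 3.064
python3 -c "
from h import *
c=shot('wrist','w30');crop(c,240,160,390,290,5,'w30a')
s=shot('scene','s30');d=shot('side','d30')
a=cv2.resize(s['color'][200:280,360:440],(400,400),interpolation=2);b=cv2.resize(d['color'][250:330,210:290],(400,400),interpolation=2)
cv2.imwrite('pics/sd30.png',np.hstack([a,b]))"
```

```text
clock: 39.8
eef_pos: [653.4, 164.5, 114.7]
eef_rot: [3.141, 0.001, 3.061]
wrist_force: [-0.8, 0.2, -0.1]
finger_gap: 7.3
pos [653.4 164.5 114.7] rot [3.141e+00 1.000e-03 3.061e+00] gap 7.3 F [-0.8  0.2 -0.1] t 39.8
turn(tool) [ 0.0002  0.0013 -0.0029]  shift cm before turn [ 0.1  -0.11  1.37]  after turn [ 0.1  -0.11  1.37]
```

View pics/w30a.png

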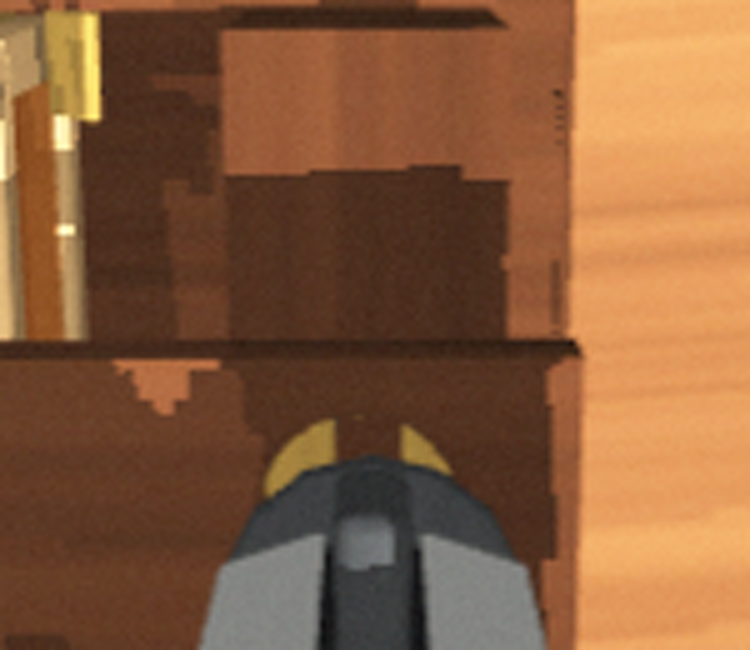

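View pics/sd30.png

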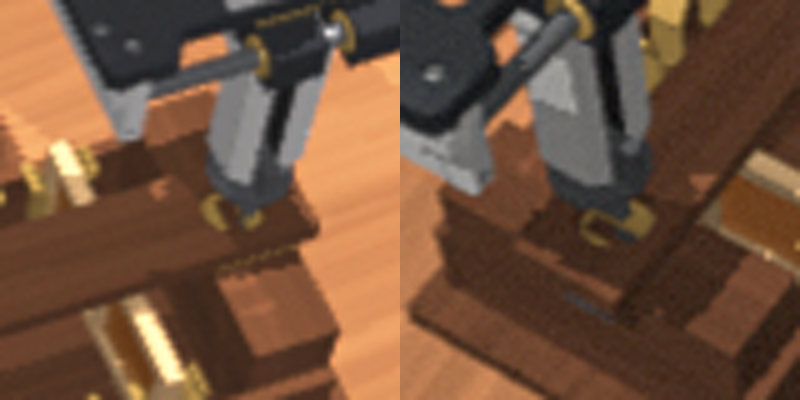

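```bash
python3 -m jog '[[0.06,-0.05,0.5,0,0,-0.003,0],[0,0,0.5,0,0,0,0],[0,0,0.2,0,0,0,0],[0,0,0,0,0,0,0],[0,0,0,0,0,0,0]]'
python3 plan.py 652.6 164 101 3.064
```

```text
clock: 40.45
eef_pos: [652.5, 164.1, 102.1]
eef_rot: [-3.142, 0.001, 3.064]
wrist_force: [0.7, 0.6, -0.2]
finger_gap: 7.8
pos [652.5 164.1 102.1] rot [-3.142e+00  1.000e-03  3.064e+00] gap 7.8 F [ 0.7  0.6 -0.2] t 40.45
turn(tool) [-0.      0.0008 -0.0002]  shift cm before turn [-0.01 -0.01  0.11]  after turn [-0.01 -0.01  0.11]
```

```bash
python3 -m jog '[[0,0,0.2,0,0,0,0],[0,0,0.2,0,0,0,0],[0,0,0.2,0,0,0,0],[0,0,0,0,0,0,0]]'
python3 plan.py 652.6 164 90 3.064
```

```text
clock: 40.85
eef_pos: [652.3, 164.1, 95.6]
eef_rot: [-3.141, 0.0, 3.064]
wrist_force: [-0.3, -0.4, -0.7]
finger_gap: 7.4
pos [652.3 164.1  95.6] rot [-3.141  0.     3.064] gap 7.4 F [-0.3 -0.4 -0.7] t 40.85
turn(tool) [-0.0002  0.0002 -0.0002]  shift cm before turn [-0.03 -0.01  0.56]  after turn [-0.03 -0.01  0.56]
```

```bash
python3 -m jog '[[0,0,0.2,0,0,0,0],[0,0,0.2,0,0,0,0],[0,0,0.1,0,0,0,0],[0,0,0,0,0,0,0],[0,0,0,0,0,0,0]]'
python3 plan.py 652.6 164 90 3.064
```

```text
clock: 41.35
eef_pos: [652.5, 164.1, 91.1]
eef_rot: [3.142, 0.001, 3.064]
wrist_force: [0.1, 0.3, -0.5]
finger_gap: 8.0
pos [652.5 164.1  91.1] rot [3.142e+00 1.000e-03 3.064e+00] gap 8.0 F [ 0.1  0.3 -0.5] t 41.35
turn(tool) [-0.      0.0008 -0.0002]  shift cm before turn [-0.01 -0.01  0.11]  after turn [-0.01 -0.01  0.11]
```

```bash
python3 -m jog '[[0,0,0.1,0,0,0,0],[0,0,0,0,0,0.1,0],[0,0,0,0,0,0.1,0],[0,0,0,0,0,0.1,0],[0,0,0,0,0,0.1,0],[0,0,0,0,0,0.1,0],[0,0,0,0,0,0,0]]'
python3 -c "
from h import *
print(monitor.read_state()['moment'])"
python3 -m jog '[[0,0,0,0,0,0.1,0],[0,0,0,0,0,0.1,0],[0,0,0,0,0,0.1,0],[0,0,0,0,0,0.1,0],[0,0,0,0,0,0.1,0],[0,0,0,0,0,0.1,0],[0,0,0,0,0,0.1,0],[0,0,0,0,0,0.1,0]]'
python3 -c "
from h import *
print(monitor.read_state()['moment'])"
```

```text
clock: 42.05
eef_pos: [652.5, 164.1, 90.0]
eef_rot: [3.141, 0.001, 2.562]
wrist_force: [-0.1, 0.0, -0.1]
finger_gap: 7.7
[ 0.04432197 -0.01626449  0.01369638]
clock: 42.85
eef_pos: [652.5, 164.1, 90.1]
eef_rot: [3.141, 0.0, 1.763]
wrist_force: [0.5, 0.1, -0.8]
finger_gap: 7.6
[-0.01060998 -0.02174737 -0.01127569]
```

Now the last ~0.27 rad to the stop, watching the moment.

```bash
python3 -m jog '[[0,0,0,0,0,0.1,0],[0,0,0,0,0,0.1,0],[0,0,0,0,0,0.07,0],[0,0,0,0,0,0,0],[0,0,0,0,0,0,0]]'
python3 -c "
from h import *
print(monitor.read_state()['moment'])
c=shot('wrist','w31');crop(c,240,160,390,290,5,'w31a')"
```

```text
clock: 43.35
eef_pos: [652.5, 164.1, 90.1]
eef_rot: [3.141, 0.0, 1.498]
wrist_force: [0.3, -0.4, -0.4]
finger_gap: 7.9
[-0.00345269  0.00424943  0.03030132]
```

View pics/w31a.png

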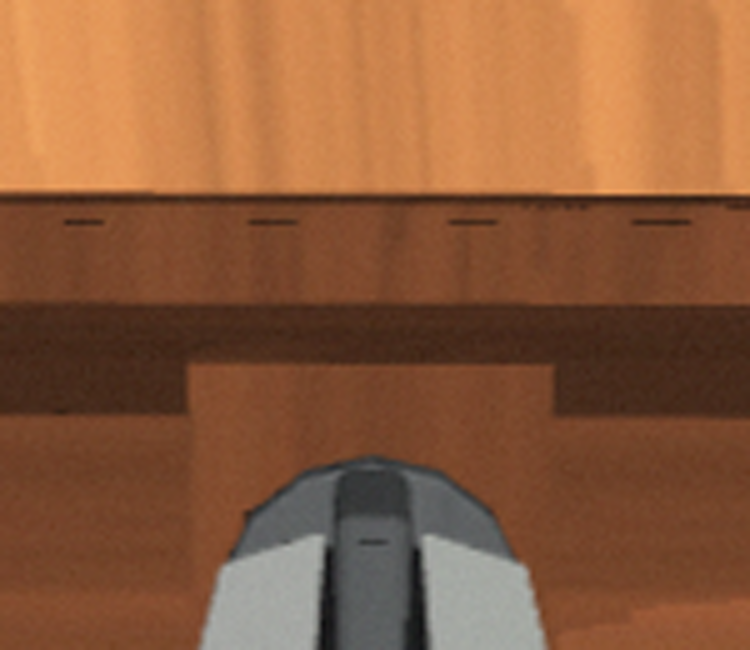

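```bash
python3 -m jog '[[0,0,0,0,0,0,35],[0,0,0,0,0,0,35],[0,0,0,0,0,0,35],[0,0,0,0,0,0,35],[0,0,0,0,0,0,42],[0,0,-2,0,0,0,42],[0,0,-4,0,0,0,42],[0,0,-4,0,0,0,42]]'
python3 -m jog '[[0,0,0,0,0,0,42],[0,0,0,0,0,0,42]]'
python3 plan.py 460.2 -159 190 3.40
python3 -c "
from h import *
c=shot('wrist','w32');crop(c,200,60,440,340,2.1,'w32a')
d=shot('side','d32');crop(d,180,160,400,360,3.5,'d32a')"
```

```text
clock: 44.2
eef_pos: [652.1, 164.0, 190.9]
eef_rot: [-3.141, 0.0, 1.494]
wrist_force: [0.1, -0.6, 0.3]
finger_gap: 39.4
clock: 44.4
eef_pos: [652.6, 164.2, 190.6]
eef_rot: [3.139, -0.0, 1.494]
wrist_force: [0.4, -0.6, -1.5]
finger_gap: 39.6
pos [652.6 164.2 190.6] rot [ 3.139 -0.     1.494] gap 39.6 F [ 0.4 -0.6 -1.5] t 44.4
turn(tool) [ 1.8000e-03  1.8000e-03 -1.9061e+00]  shift cm before turn [-3.37e+01 -1.67e+01  1.00e-02]  after turn [ 26.86 -26.33   0.06]
```

View pics/w32a.png

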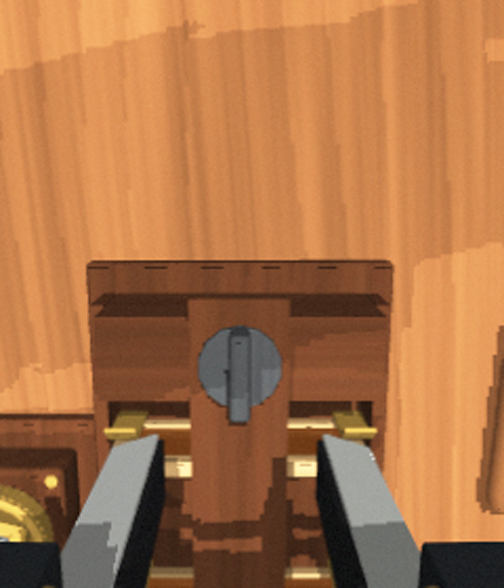

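View pics/d32a.png

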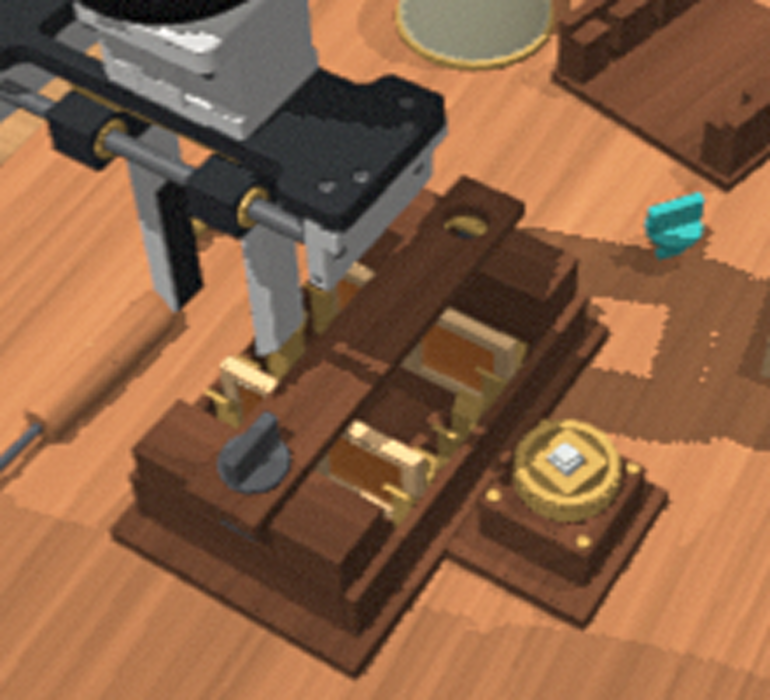

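Stud 1 is locked (wing along the bar). Now the second stud: its wing measured at yaw 3.416.

```bash
python3 -m jog '[[-4.2,-2.08,0,0,0,0,42],[-4.2,-2.08,0,0,0,0,42],[-4.2,-2.08,0,0,0,0,42],[-4.2,-2.08,0,0,0,0,42],[-4.2,-2.08,0,0,0,0,42],[-4.2,-2.08,0,0,0,0,42],[-4.2,-2.1,0,0,0,0,42],[-4.2,-2.1,0,0,0,-0.1,42]]'
python3 -m jog '[[0,0,0,0,0,-0.15,42],[0,0,0,0,0,-0.15,42],[0,0,0,0,0,-0.15,42],[0,0,0,0,0,-0.15,42],[0,0,0,0,0,-0.15,42],[0,0,0,0,0,-0.15,42],[0,0,0,0,0,-0.15,42],[0,0,0,0,0,-0.15,42]]'
python3 -m jog '[[0,0,0,0,0,-0.15,42],[0,0,0,0,0,-0.15,42],[0,0,0,0,0,-0.15,42],[0,0,0,0,0,-0.15,42],[0,0,0,0,0,-0.017,42],[0,0,0,0,0,0,42],[0,0,0,0,0,0,42]]'
python3 plan.py 460.2 -159 95 3.41
```

```text
clock: 45.3
eef_pos: [458.6, -159.2, 188.8]
eef_rot: [-3.141, -0.001, 1.595]
wrist_force: [0.7, -0.7, -0.0]
finger_gap: 39.5
clock: 46.1
eef_pos: [459.8, -157.8, 188.7]
eef_rot: [3.141, -0.002, 2.8]
wrist_force: [0.0, 0.4, -0.2]
finger_gap: 39.4
clock: 46.8
eef_pos: [460.1, -158.0, 189.5]
eef_rot: [3.141, 0.0, -2.876]
wrist_force: [1.1, 0.1, -1.3]
finger_gap: 39.2
pos [ 460.1 -158.   189.5] rot [ 3.141  0.    -2.876] gap 39.2 F [ 1.1  0.1 -1.3] t 46.8
turn(tool) [ 0.0002  0.0001 -0.0026]  shift cm before turn [ 0.02 -0.1   9.45]  after turn [ 0.02 -0.1   9.45]
```

```bash
python3 -m jog '[[0,-0.08,3,0,0,0,42],[0,0,3,0,0,0,42],[0,0,3,0,0,0,42],[0,0,0,0,0,0,42],[0,0,0,0,0,0,42]]'
python3 -c "
from h import *
c=shot('wrist','w33');crop(c,200,140,440,330,3.3,'w33a')"
```

```text
clock: 47.3
eef_pos: [460.7, -158.9, 100.6]
eef_rot: [-3.141, 0.001, -2.874]
wrist_force: [0.8, -0.5, 0.2]
finger_gap: 39.3
```

View pics/w33a.png

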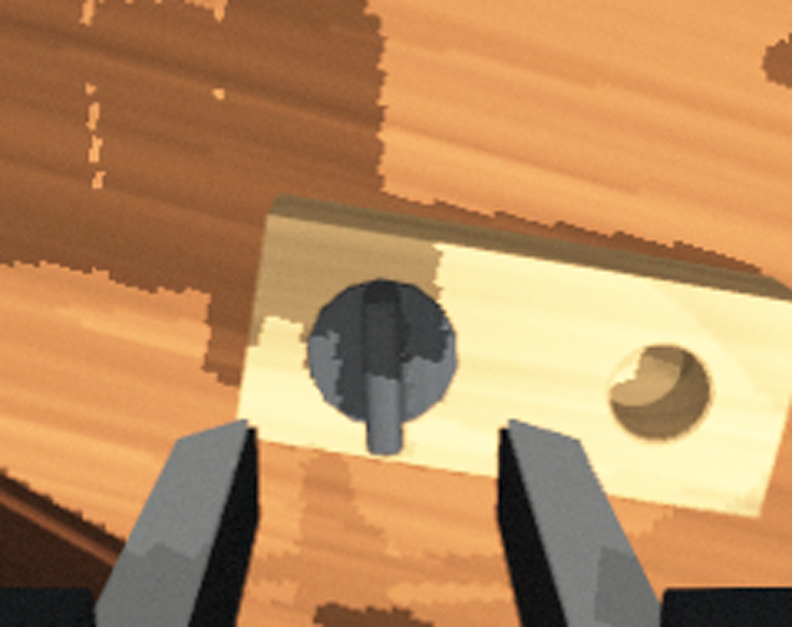

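```bash
python3 -m jog '[[0,0.05,2,0,0,-0.02,42],[0,0,2,0,0,0,42],[0,0,2,0,0,0,42],[0,0,0.2,0,0,0,42],[0,0,0,0,0,0,42],[0,0,0,0,0,0,42]]'
```

```text
clock: 47.95
eef_pos: [461.3, -158.7, 39.5]
eef_rot: [-3.14, 0.003, -2.853]
wrist_force: [-0.3, -0.2, 0.3]
finger_gap: 39.4
```

```bash
python3 -m jog '[[0.03,0,0.2,0,0,0,42],[0,0,0,0,0,0,0],[0,0,0,0,0,0,0],[0,0,0,0,0,0,0],[0,0,0,0,0,0,0],[0,0,0,0,0,0,0],[0,0,0,0,0,0,0],[0,0,0,0,0,0,0]]' 40
python3 -m jog '[[0,0,-1,0,0,0,0],[0,0,-2,0,0,0,0],[0,0,-4,0,0,0,0],[0,0,-4,0,0,0,0],[0,0,-2,0,0,0,0],[0,0,0,0,0,0,0],[0,0,0,0,0,0,0]]' 40
python3 plan.py 638.2 -19.3 165 3.064
python3 -c "
from h import *
c=shot('wrist','w34');crop(c,200,140,440,330,3.3,'w34a')"
```

```text
clock: 48.75
eef_pos: [460.2, -158.5, 36.0]
eef_rot: [-3.141, 0.001, -2.852]
wrist_force: [-0.2, 0.5, 1.2]
finger_gap: 7.7
clock: 49.45
eef_pos: [459.9, -158.3, 165.7]
eef_rot: [-3.141, 0.001, -2.852]
wrist_force: [0.6, -0.8, -0.2]
finger_gap: 7.8
pos [ 459.9 -158.3  165.7] rot [-3.141e+00  1.000e-03 -2.852e+00] gap 7.8 F [ 0.6 -0.8 -0.2] t 49.45
turn(tool) [-2.000e-04  8.000e-04  3.668e-01]  shift cm before turn [-21.06   8.24   0.09]  after turn [-16.7   15.24   0.07]
```

View pics/w34a.png

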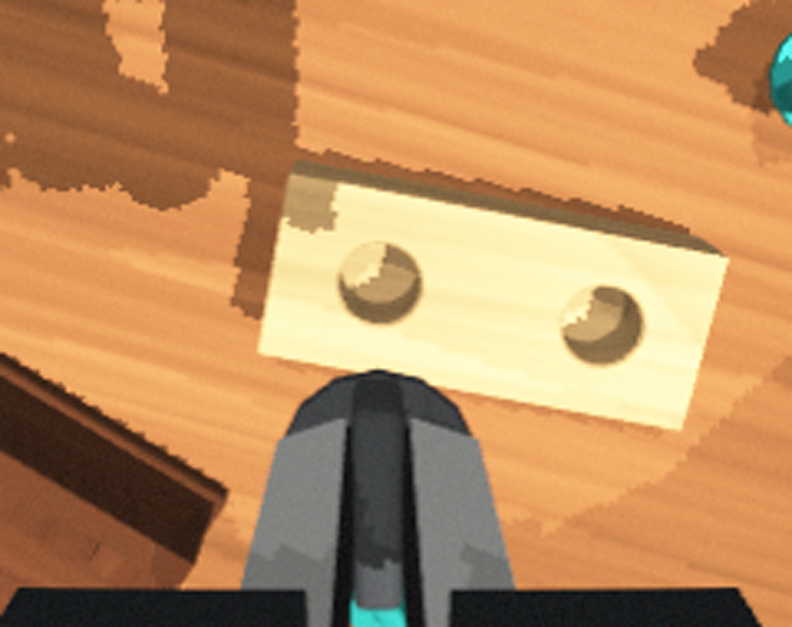

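```bash
python3 -m jog '[[-4.21,1.65,0,0,0,0,0],[-4.21,1.65,0,0,0,0,0],[-4.21,1.65,0,0,0,0,0],[-4.21,1.65,0,0,0,0,0],[-4.21,1.65,0,0,0,0.12,0],[0,0,0,0,0,0.12,0],[0,0,0,0,0,0.12,0],[0,0,0,0,0,0.007,0]]'
python3 -m jog '[[0,0,0,0,0,0,0],[0,0,0,0,0,0,0]]'
python3 plan.py 638.2 -19.3 165 3.064
python3 -c "
from h import *
c=shot('wrist','w35')
a=cv2.resize(c['color'][200:290,270:360],(540,540),interpolation=2)
cv2.imwrite('pics/w35a.png',a)"
```

```text
clock: 50.3
eef_pos: [637.8, -19.0, 164.0]
eef_rot: [3.142, -0.002, 3.062]
wrist_force: [-0.1, 0.2, -0.6]
finger_gap: 7.9
clock: 50.5
eef_pos: [638.1, -19.5, 165.6]
eef_rot: [-3.142, 0.0, 3.066]
wrist_force: [0.9, -0.4, -0.5]
finger_gap: 8.0
pos [638.1 -19.5 165.6] rot [-3.142  0.     3.066] gap 8.0 F [ 0.9 -0.4 -0.5] t 50.5
turn(tool) [-0.      0.      0.0022]  shift cm before turn [-0.01  0.02  0.06]  after turn [-0.01  0.02  0.06]
```

View pics/w35a.png

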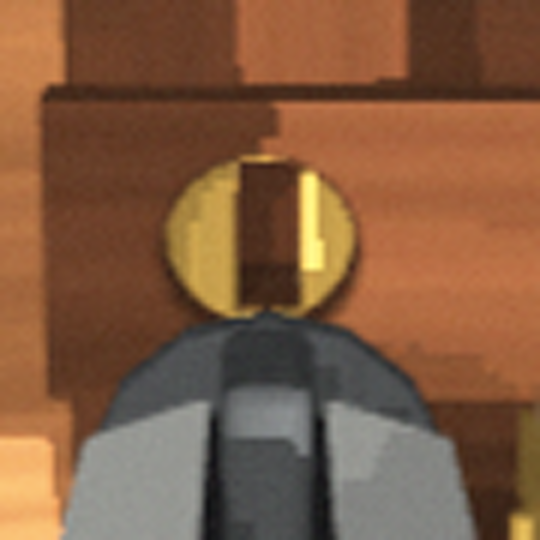

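```bash
python3 -m jog '[[-0.03,0.01,2,0,0,0.002,0],[0,0,2,0,0,0,0],[0,0,1.3,0,0,0,0],[0,0,0.5,0,0,0,0],[0,0,0,0,0,0,0],[0,0,0,0,0,0,0]]'
python3 plan.py 638.4 -19.5 101 3.064
python3 -c "
from h import *
c=shot('wrist','w36');crop(c,240,160,390,290,5,'w36a')"
```

```text
clock: 51.15
eef_pos: [639.1, -19.3, 109.0]
eef_rot: [-3.142, 0.002, 3.062]
wrist_force: [-0.0, -0.0, -0.8]
finger_gap: 7.8
pos [639.1 -19.3 109. ] rot [-3.142e+00  2.000e-03  3.062e+00] gap 7.8 F [-0.  -0.  -0.8] t 51.15
turn(tool) [-0.      0.0019 -0.0019]  shift cm before turn [ 0.07 -0.02  0.8 ]  after turn [ 0.06 -0.02  0.8 ]
```

View pics/w36a.png

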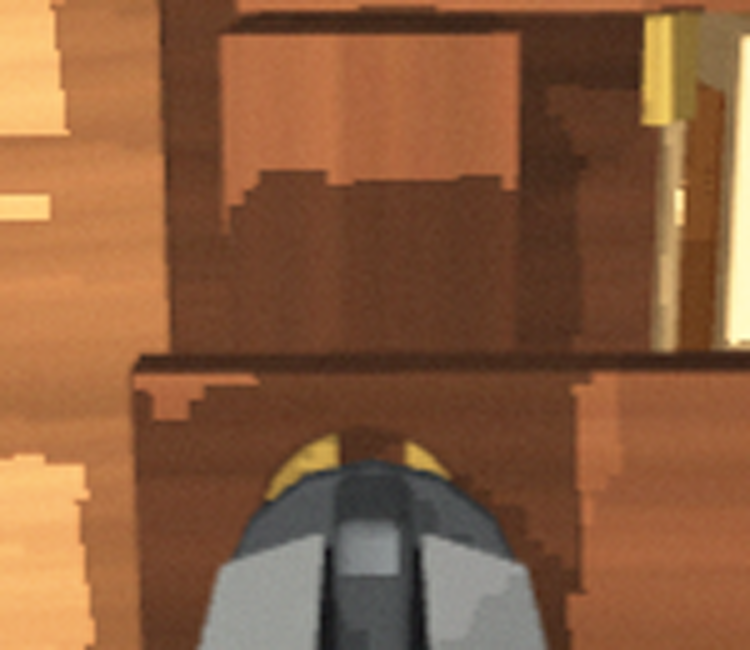

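```bash
python3 -m jog '[[0.03,0,0.3,0,0,-0.002,0],[0,0,0.3,0,0,0,0],[0,0,0.2,0,0,0,0],[0,0,0.2,0,0,0,0],[0,0,0.2,0,0,0,0],[0,0,0,0,0,0,0]]'
python3 plan.py 638.4 -19.5 89 3.064
```

```text
clock: 51.8
eef_pos: [638.2, -19.2, 95.7]
eef_rot: [-3.142, 0.0, 3.064]
wrist_force: [0.1, -0.0, -1.3]
finger_gap: 7.6
pos [638.2 -19.2  95.7] rot [-3.142  0.     3.064] gap 7.6 F [ 0.1 -0.  -1.3] t 51.8
turn(tool) [-0.      0.0003 -0.0002]  shift cm before turn [-0.02 -0.03  0.67]  after turn [-0.02 -0.03  0.67]
```

```bash
python3 -m jog '[[0,0,0.2,0,0,0,0],[0,0,0.2,0,0,0,0],[0,0,0.15,0,0,0,0],[0,0,0.1,0,0,0,0],[0,0,0,0,0,0,0],[0,0,0,0,0,0,0]]'
python3 plan.py 638.4 -19.5 89 3.064
```

```text
clock: 52.4
eef_pos: [638.4, -19.2, 89.6]
eef_rot: [-3.142, 0.001, 3.064]
wrist_force: [-0.1, -0.2, -0.8]
finger_gap: 7.8
pos [638.4 -19.2  89.6] rot [-3.142e+00  1.000e-03  3.064e+00] gap 7.8 F [-0.1 -0.2 -0.8] t 52.4
turn(tool) [-0.      0.0008 -0.0002]  shift cm before turn [-0.   -0.03  0.06]  after turn [-0.   -0.03  0.06]
```

```bash
python3 -m jog '[[0,0,0.05,0,0,0.1,0],[0,0,0,0,0,0.1,0],[0,0,0,0,0,0.1,0],[0,0,0,0,0,0.1,0],[0,0,0,0,0,0.1,0],[0,0,0,0,0,0.1,0],[0,0,0,0,0,0.1,0],[0,0,0,0,0,0.1,0]]'
python3 -m jog '[[0,0,0,0,0,0.1,0],[0,0,0,0,0,0.1,0],[0,0,0,0,0,0.1,0],[0,0,0,0,0,0.1,0],[0,0,0,0,0,0.1,0],[0,0,0,0,0,0.1,0],[0,0,0,0,0,0.1,0],[0,0,0,0,0,0.07,0]]'
python3 -m jog '[[0,0,0,0,0,0,0],[0,0,0,0,0,0,0]]'
python3 -c "
from h import *
print(monitor.read_state()['moment'])"
python3 -m jog '[[0,0,0,0,0,0,35],[0,0,0,0,0,0,35],[0,0,0,0,0,0,35],[0,0,0,0,0,0,35],[0,0,-2,0,0,0,42],[0,0,-4,0,0,0,42],[0,0,-4,0,0,0,42],[0,0,0,0,0,0,42]]'
python3 -c "
from h import *
c=shot('wrist','w37');d=shot('side','d37');crop(d,180,160,400,360,3.5,'d37a')"
```

```text
clock: 53.2
eef_pos: [638.4, -19.2, 89.2]
eef_rot: [3.141, 0.001, 2.26]
wrist_force: [-0.6, -0.2, 0.7]
finger_gap: 7.7
clock: 54.0
eef_pos: [638.4, -19.3, 89.2]
eef_rot: [3.141, 0.0, 1.49]
wrist_force: [0.3, 0.2, -1.0]
finger_gap: 7.7
clock: 54.2
eef_pos: [638.4, -19.2, 89.1]
eef_rot: [3.141, 0.0, 1.496]
wrist_force: [0.0, 0.2, -0.6]
finger_gap: 8.0
[-0.00497491  0.05911554 -0.02341251]
clock: 55.0
eef_pos: [640.2, -19.3, 195.3]
eef_rot: [3.132, 0.0, 1.494]
wrist_force: [-0.5, 1.0, 0.5]
finger_gap: 39.5
```

View pics/w37.png

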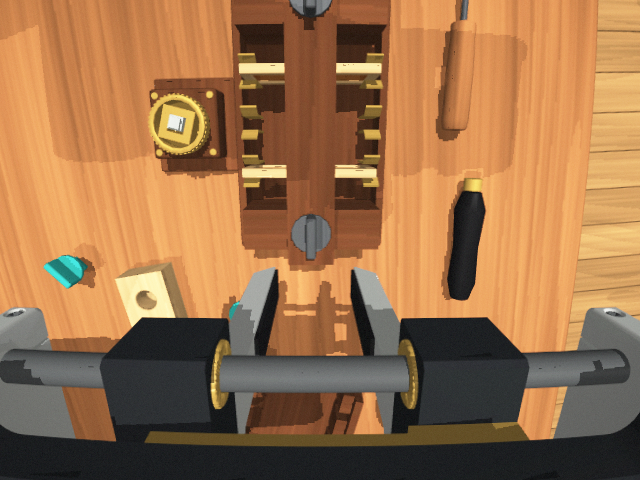

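View pics/d37a.png

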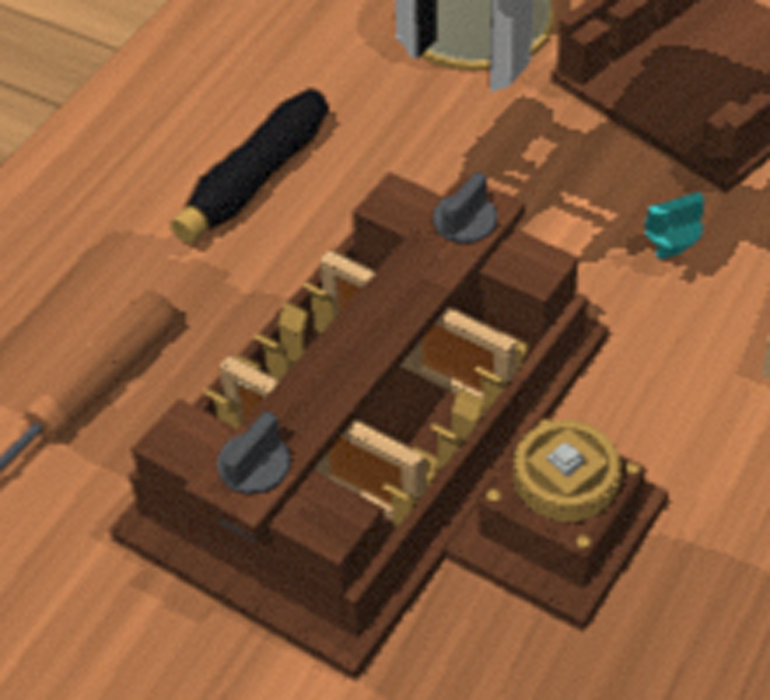

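```bash
python3 -m jog '[[0,0,-1,0,0,0,42],[0,0,0,0,0,0,42],[0,0,0,0,0,0,42]]'
python3 - <<'E'
from h import *
s=shot('scene','s38');d=shot('side','d38');w=shot('wrist','w38')
R=[]
for c,roi in ((s,(320,195,365,235)),(d,(320,270,375,330))):
    m,_=blobs(c,(18,80,90),(34,255,255),5); k=np.zeros_like(m);x0,y0,x1,y1=roi;k[y0:y1,x0:x1]=m[y0:y1,x0:x1]
    cc=max(cv2.findContours(k,cv2.RETR_EXTERNAL,cv2.CHAIN_APPROX_NONE)[0],key=cv2.contourArea); e=cv2.fitEllipse(cc); print(e); R.append(ray(c,e[0]))
(o1,a),(o2,b)=R; A=np.c_[a,-b]; t=np.linalg.lstsq(A,o2-o1,rcond=None)[0]; p,q=o1+a*t[0],o2+b*t[1]; print('wheel mid',p.round(1),q.round(1))
crop(s,280,180,440,330,5,'s38a')
E
```

```text
clock: 55.4
eef_pos: [638.2, -19.2, 198.6]
eef_rot: [3.141, 0.0, 1.494]
wrist_force: [-0.8, 0.1, -1.0]
finger_gap: 39.6
((336.38629150390625, 203.19740295410156), (3.243847608566284, 15.036636352539062), 153.85372924804688)
((341.29736328125, 293.88116455078125), (28.040409088134766, 29.7982234954834), 104.774169921875)
wheel mid [509.8  78.7  78.2] [525.6  93.2  72.9]
```

View pics/s38a.png

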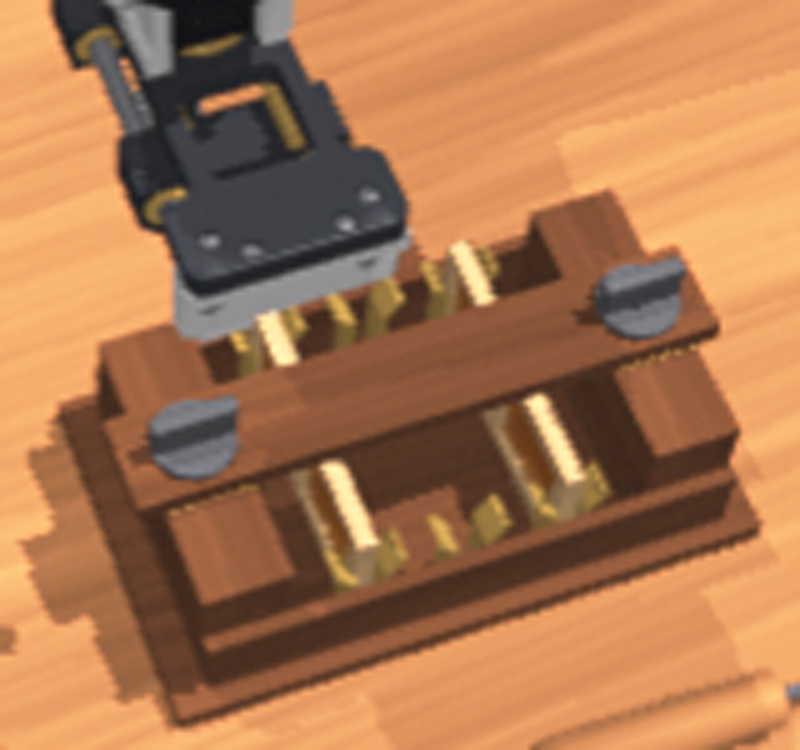

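View pics/s38.png

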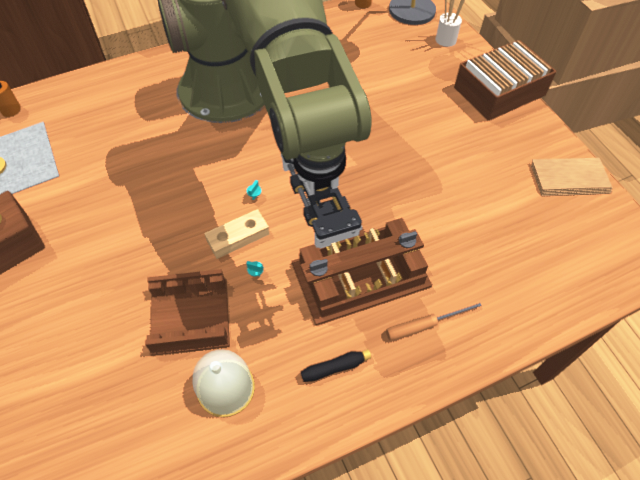

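```bash
python3 - <<'E'
from h import *
s=load('s29');d=load('d38');w=load('w38');R=[]
for c,roi in ((s,(322,198,362,232)),(d,(322,275,372,325)),(w,(140,80,215,165))):
    m,_=blobs(c,(18,80,90),(34,255,255),5); k=np.zeros_like(m);x0,y0,x1,y1=roi;k[y0:y1,x0:x1]=m[y0:y1,x0:x1]
    cc=max(cv2.findContours(k,cv2.RETR_EXTERNAL,cv2.CHAIN_APPROX_NONE)[0],key=cv2.contourArea); h=cv2.convexHull(cc);e=cv2.fitEllipse(h); print(np.round(e[0],1),np.round(e[1],1)); R.append(ray(c,e[0]))
for i,j in ((0,1),(1,2),(0,2)):
    (o1,a),(o2,b)=R[i],R[j]; t=np.linalg.lstsq(np.c_[a,-b],o2-o1,rcond=None)[0]; p,q=o1+a*t[0],o2+b*t[1]; print('wheel mid (expect z ~54-60)',p.round(1),q.round(1))
E
```

```text
[340.7 216.1] [23.9 25.2]
[341.2 293.9] [28.6 30.7]
[184.1 124.2] [58.3 63.2]
wheel mid (expect z ~54-60) [528.8  80.4  55.9] [530.3  81.8  55.4]
wheel mid (expect z ~54-60) [530.8  80.6  53.5] [529.5  79.6  53.9]
wheel mid (expect z ~54-60) [531.7  78.8  60.6] [531.9  79.   60.5]
```

Wheel centre triangulates to about z 55, against 54 when home, and lies on the shaft axis. Handing in.

```bash
python3 -c "
from cell import order
print(order.sign_off())"
```

```text
the job is handed in; nothing more can be done
None
```

The stereo viewer is set up and the job is handed in; signing off reports no verdict. It took about 55 s of the 210 s allowed.

- **Slides:** the rack held two, and both now stand upright and fully down in the two outer grooves (1 and 3).
- **Wheel:** the focusing wheel is pushed home on the square shaft. I placed it before the keeper bar.
- **Keeper and studs:** the bar lies across both end cheeks with its holes over the slots. Both steel studs went in with no measurable resistance. Each was turned clockwise until its wing lay along the bar, about 90°. I left the turquoise look-alikes alone.

**Last checks:** the final pictures show both slides between their guides, the bar flat and both wings along it. The dome, handle and screwdriver look unmoved, judged by eye.

**Checks that failed or disagreed:**
- **Keeper grasp:** my first grasp was too high. The fingers closed on top of the bar with about 38 N at the wrist, so I opened, found the bar in place and gripped it again lower.
- **Wheel height:** my first final check was invalid because the gripper hid the wheel. Redone from other views, the three camera pairs put the wheel's middle at 54 to 61 mm, where 54 is fully home. The fingers had already lowered it to within about 1 mm of home.
- **Stud stops:** I felt only a slight torque at the end of each turn, so reaching the stop is judged by the angle rather than by feel.

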